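# Snap the cover plate onto the control unit

## Robot

A 7-joint arm with a two-finger parallel gripper is mounted at the origin on a cart in front of the work surface, level with it; the furniture and walls round the work are solid. World frame = base frame: x ahead of the robot, y to its left, z up, the work surface at z = 0. Lengths are in mm, angles in rad, forces in N, time in s.
With the tool pointing down it reaches from about 400 to 875 mm from the base axis. Payload 4.4 kg.
Tool frame: the origin (TCP) lies at the very end of the fingers, on their centre line; the grasp point (between the pads) lies 19 mm behind it; z points along the fingers, y is the direction in which the jaws open and shut (so a half turn about z gives the same grasp; the last joint's range is limited). The gripper opens to 85 mm and grips with 20 to 120 N. Pads are 22 mm wide; open, the fingers measure 114 mm over their backs; the gripper's body (76 mm by 85 mm) begins 54 mm behind the grasp point. The pads swing forward as they close: fully open they stand 13 mm farther back than shut.
Start: joints at [-1.37, 0.628, 0.038, 1.517, -0.027, 0.996, -0.02], TCP at [171.345, 627.024, 231.313] pointing down, gripper open.
Joint ranges: [-3.06, 3.06], [-0.37, 2.12], [-1.25, 1.32], [0.18, 2.47], [-1.1, 4.24], [0.23, 1.98], [-2.94, 2.94]. Speed limits (rad/s): [2.57, 2.57, 3.14, 3.14, 3.14, 3.14, 3.14].

## Interface

Orientations are given as [roll, pitch, yaw] about the fixed x, y, z axes, in that order (R = Rz(yaw) Ry(pitch) Rx(roll)).
In Python, from cell import read_state, get_image, finish_job gives the robot as it stands.
- The arm moves only by the tool carry_out, never from a script. Its argument "series" is a list that holds one entry, the list of rows, each a list of 7 numbers: the shift along the tool's x, y, z in cm, then the turn, a rotation vector about the tool's x, y, z in rad, then the finger opening in cm, from 0 to 8.54. In form: [[[x, y, z, wx, wy, wz, grip], ...]]. A call has 1 to 5 rows; each row is the pose to reach, as a shift and turn from the pose commanded when the call began, along the tool's axes at that moment; what a row does not reach only later rows make up. A row lasts 1/12 s, in which the tool goes at most 41.7 mm and 7.16 degrees, less where a joint would pass 70% of its speed; a pose out of reach is approached as far as the arm can. A call with a gripper value outside its range is refused whole. The fingers move at their own pace and stop on an object; the grip force is fixed at half the most. Time passes only in rows, so rows that repeat a pose let the fingers close. It gives the time, the measured TCP pose, the force and the opening at its end, in the units of the state.
- read_state(): the state, without advancing time (a new reading comes with each control period).
- get_image(name): name is "side" or "top" or "wrist"; returns a dict with "img" (420x560x3 uint8, blue, green, red), "z_map" (420x560 float32, mm along the optical axis (not along the pixel's ray), 0 where there is no reading), "mtx" (3x3 intrinsics, pixels), "T" (4x4, takes a point from camera to world coordinates); the wrist camera has in their place "T_tool_cam" (4x4, takes a point from camera to tool coordinates, whose origin is the TCP and whose axes are the flange's). Camera axes: x right, y down, z forward; pixel columns grow to the right and rows downward; lengths in mm; the calibration is good to about 2 mm. A picture is of the moment at which its call begins: read the wrist's pose just before it.
- finish_job(): hands the job in, once; it reports no verdict.
The state is a dict: "clock": time; "qpos": joint angles; "qd": joint speeds; "tau": joint torques, N m; "eef_pos": TCP position; "tool_rot": TCP orientation; "force": force on the tool from outside, world axes, zero at the start; "torque": the same for the moment, N m; "width": finger opening in mm.
Only numpy, scipy, OpenCV 4.12 (cv2) and the standard library are available. Lean on these libraries where they do the work, as an engineer would, in place of code of your own. Each camera call takes 0.05 s, during which the arm holds its last target.

## Task

Pick up the metal cover plate by the rib on its top and set it on the open control unit so that its four holes sit over the four snap posts. Then press it down evenly, one collar after the other, until all four posts have clicked through and the cover is fully home and level. The frame with the posts is sprung and sits in a clipped-in tray: never lean on it with much over 20 N (2 kg) or the tray is forced out of its clips, never let the cover cock steeply, and leave the tools lying around where they are.

Things in the scene. Friction and masses are not known exactly. Their poses are not given: they have to be found in the camera images.
- cover: Bare metal cover plate 120 (x) x 150 (y) x 4 mm, 0.22 kg, lying flat on the bench, right side up. Origin: centre of its underside; z up. Four 10 mm square through holes at x = +-45, y = +-60 mm, each with a raised collar on top. In the middle a grip rib, 44 (x) x 12 (y) mm, rises to 34 mm above the underside. It fits the posts either way round (half a turn about z).
- cover_rib (a point): Centre of the top of the cover's grip rib (34 mm above the cover's underside); axes as the cover's.
- housing: The control unit's housing: a shallow metal tray 160 (x) x 190 (y) x 24 mm, open at the top, fixed to the bench. Origin: centre of its underside; z up.
- tray (a joint): How far (m) the inner tray, a plate on the housing floor that carries the frame, has been forced down in its clips: 0 at the start. The clips hold about 23 N of steady pressing, then slip; they do not come back.
- frame: Grey frame 118 x 148 mm in the housing with four snap posts at x = +-45, y = +-60 mm. Origin: midway between them at seat level (top of the posts' shoulders, where the cover's underside lies when home), 54 mm above the bench unloaded. Past about 3 N it sinks straight down on soft springs, 1 mm per 0.4 N, until a hard packer hidden below stops it after 0 to 26 mm, different each time.
- post0 (a point): Centre of the far left snap post of the frame, at seat level; axes as the frame's. Each post is 7 x 8 mm with a tapered tip 12.5 mm above seat level and two sprung barbs on its +-x sides. A cover laid on the posts rests on the barbs about 7 to 8 mm above seat level.
- post1 (a point): Centre of the far right snap post of the frame, at seat level; axes as the frame's. Pressing on a collar takes about 7 to 13 N per post (it depends on friction) until the barbs slip through; the force then drops and the plate goes on down to the hard shoulder. All four at once take more than the tray's clips hold.
- post2 (a point): Centre of the near right snap post of the frame, at seat level; axes as the frame's. A corner that has clicked is held down, less than 1 mm above its shoulder; one that has not stays over 3 mm above it.
- post3 (a point): Centre of the near left snap post of the frame, at seat level; axes as the frame's. Same post as the others.
- hole0 (a point): Centre of the cover's hole at x = +45, y = +60 mm, at its underside; axes as the cover's. Collar round it: 27 (x) x 23 (y) mm outside, 17 x 11 mm inside, its flat top 14 mm above this point: press there. Goes over the post of the same number, or the opposite one if the cover is turned half round.
- hole1 (a point): Centre of the cover's hole at x = +45, y = -60 mm, at its underside; axes as the cover's. Collar round it: 27 (x) x 23 (y) mm outside, 17 x 11 mm inside, its flat top 14 mm above this point: press there. Goes over the post of the same number, or the opposite one if the cover is turned half round.
- hole2 (a point): Centre of the cover's hole at x = -45, y = -60 mm, at its underside; axes as the cover's. Collar round it: 27 (x) x 23 (y) mm outside, 17 x 11 mm inside, its flat top 14 mm above this point: press there. Goes over the post of the same number, or the opposite one if the cover is turned half round.
- hole3 (a point): Centre of the cover's hole at x = -45, y = +60 mm, at its underside; axes as the cover's. Collar round it: 27 (x) x 23 (y) mm outside, 17 x 11 mm inside, its flat top 14 mm above this point: press there. Goes over the post of the same number, or the opposite one if the cover is turned half round.
- angle_bar: Bystander, loose, to be left alone: a steel bar 20 x 140 x 17 mm lying between cover and control unit. Origin: centre of its underside.
- brass_fitting: Bystander, loose, to be left alone: a small brass hose fitting 23 x 50 x 31 mm near the front edge. Origin: centre of its underside.
- keyless_chuck: Bystander, loose, to be left alone: a drill chuck 43 mm in diameter, 50 mm high, standing behind. Origin: centre of its underside.

How it is judged (in metres and radians):
On the way:
1. the cover lies over the four posts: holes within 5 mm of the posts sideways, its middle less than 14 mm above seat level (horizontal distance between any of hole0, hole2 and post0 below 0.005 m and horizontal distance between any of hole1, hole3 and post1 below 0.005 m and z of cover in the frame of frame between -0.002 and 0.014 m), for 0.1 s.
At the end, for the whole second after the job is handed in: At all four posts the hole's underside is less than 2 mm above seat level and within 4 mm of the post sideways (either way round), the cover is level within 0.04 rad and at rest, and released (((z of hole0 in the frame of post0 below 0.002 m and horizontal distance between hole0 and post0 below 0.004 m) or (z of hole2 in the frame of post0 below 0.002 m and horizontal distance between hole2 and post0 below 0.004 m)) and ((z of hole1 in the frame of post1 below 0.002 m and horizontal distance between hole1 and post1 below 0.004 m) or (z of hole3 in the frame of post1 below 0.002 m and horizontal distance between hole3 and post1 below 0.004 m)) and ((z of hole2 in the frame of post2 below 0.002 m and horizontal distance between hole2 and post2 below 0.004 m) or (z of hole0 in the frame of post2 below 0.002 m and horizontal distance between hole0 and post2 below 0.004 m)) and ((z of hole3 in the frame of post3 below 0.002 m and horizontal distance between hole3 and post3 below 0.004 m) or (z of hole1 in the frame of post3 below 0.002 m and horizontal distance between hole1 and post3 below 0.004 m)) and linear speed of cover below 0.01 m/s and angle between cover's own z axis and vertical below 0.04 rad); the robot touches nothing.
It fails at once if the unit is pressed so hard (over about 23 N) that its inner tray slips more than 1.5 mm down out of its clips (value of joint tray above 0.0015 m).
It fails at once if the cover is tilted by more than 0.35 rad (20 degrees) (angle between cover's own z axis and vertical above 0.35 rad).
It fails at once if a loose tool (bar, fitting or chuck) is moved by more than 20 mm (distance of any of angle_bar, brass_fitting, keyless_chuck from where it was at the start of the episode above 0.02 m).
It also fails if it takes over 45 s, if anything falls off the work surface, if the arm or the gripper's body presses on something with over 40 N, if the wrist force passes 120 N, or if a joint passes its speed limit or range.

## Working session

There is one attempt and no reset: what is moved stays moved. The work goes in short steps, Python scripts to look and compute and a tool call to move; the robot and the scene stay as the last step left them, time stands still between calls to the robot, and variables do not carry over. Pictures are saved under pics/ and viewed, and the job is handed in when it is done.

Besides the shell and the picture viewer there is one more tool, called after "Emit:" as name(argument=value, ...), one argument or row to a line, values as JSON. carry_out: Moves the arm, as the interface text tells. Its arguments: {"type":"object","properties":{"series":{"type":"array","items":{"type":"array","items":{"type":"array","items":{"type":"number"}}}}},"required":["series"]}

```bash
ls; mkdir -p pics; python3 - <<'E'
from cell import *
import cv2
s=read_state(); print(s)
for n in ["side","top","wrist"]:
    d=get_image(n); cv2.imwrite(f"pics/{n}0.png",d["img"]); print(n,d["mtx"].round(1).tolist(),d.get("T",d.get("T_tool_cam")).round(3).tolist())
E
```

```text
pics
{'clock': 0.0, 'qpos': array([-1.36977031,  0.62934168,  0.03845181,  1.51838141, -0.02700701,
        0.9962869 , -0.01999557]), 'qd': array([ 0.00049922, -0.00046186, -0.00058587, -0.00218883, -0.00063984,
       -0.00109706,  0.0015321 ]), 'tau': array([-3.18713082e-04, -5.63400078e+01,  1.22651204e+00, -1.93454236e+01,
        1.11749829e-02,  1.01737978e-02, -1.19624647e-05]), 'eef_pos': array([171.19648764, 626.39873198, 230.38785426]), 'tool_rot': array([-3.13969374e+00,  2.49956648e-05,  2.87475900e+00]), 'force': array([ 0.27521205, -0.01377804,  0.15554803]), 'torque': array([ 0.02506358, -0.03079389, -0.01144596]), 'width': 85.54537012394002}
side [[493.5, 0.0, 273.0], [0.0, 493.5, 206.9], [0.0, 0.0, 1.0]] [[-0.998, 0.023, -0.051, 537.872], [0.055, 0.532, -0.845, 968.138], [0.008, -0.846, -0.533, 613.462], [0.0, 0.0, 0.0, 1.0]]
top [[389.6, 0.0, 270.8], [0.0, 389.6, 210.4], [0.0, 0.0, 1.0]] [[0.014, -0.986, 0.166, 334.984], [-1.0, -0.015, -0.006, 110.139], [0.008, -0.166, -0.986, 898.74], [0.0, 0.0, 0.0, 1.0]]
wrist [[360.0, 0.0, 282.1], [0.0, 360.0, 207.3], [0.0, 0.0, 1.0]] [[0.0, -0.965, -0.262, 66.135], [1.0, 0.0, -0.0, -0.516], [0.0, -0.262, 0.965, -142.877], [0.0, 0.0, 0.0, 1.0]]
```

View pics/side0.png

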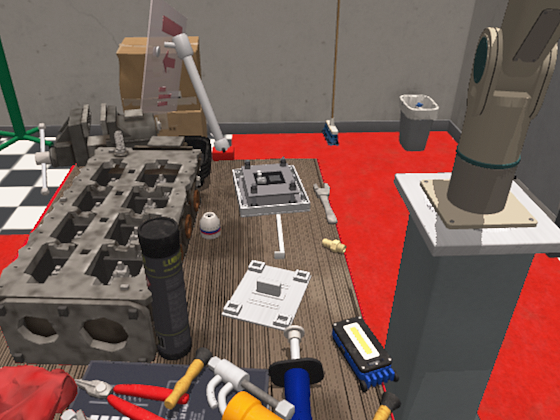

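View pics/top0.png

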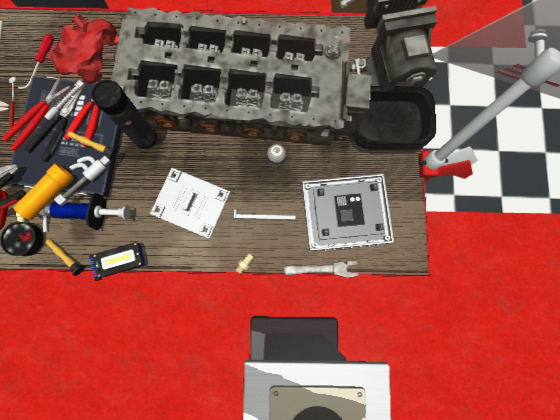

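View pics/wrist0.png

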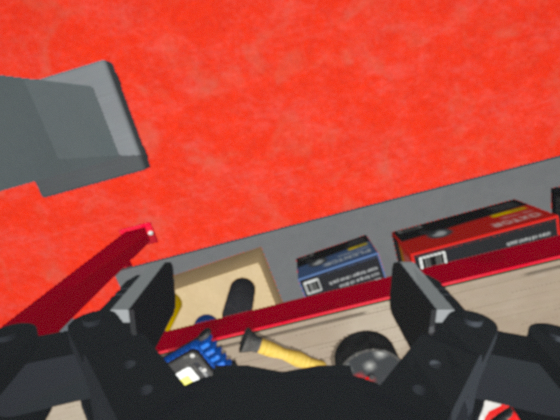

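```bash
cat > h.py <<'E'
from cell import *
import cv2, numpy as np
from scipy.spatial.transform import Rotation as R
def toolT(s):
    T=np.eye(4); T[:3,:3]=R.from_euler('xyz',s['tool_rot']).as_matrix(); T[:3,3]=s['eef_pos']; return T
def cam(n):
    s=read_state(); d=get_image(n)
    d['W']=d['T'] if 'T' in d else toolT(s)@d['T_tool_cam']
    return d
def cloud(d):
    z=d['z_map']; v,u=np.mgrid[:z.shape[0],:z.shape[1]]
    K=d['mtx']; P=np.stack([(u-K[0,2])/K[0,0]*z,(v-K[1,2])/K[1,1]*z,z],-1)
    P=P@d['W'][:3,:3].T+d['W'][:3,3]; P[z==0]=np.nan; return P
def proj(d,p):
    p=np.atleast_2d(p); q=(p-d['W'][:3,3])@d['W'][:3,:3]; K=d['mtx']
    return np.c_[q[:,0]/q[:,2]*K[0,0]+K[0,2], q[:,1]/q[:,2]*K[1,1]+K[1,2]]
def onz(d,u,v,z):
    K=d['mtx']; r=d['W'][:3,:3]@np.array([(u-K[0,2])/K[0,0],(v-K[1,2])/K[1,1],1]); c=d['W'][:3,3]
    return c+r*(z-c[2])/r[2]
E
python3 - <<'E'
from h import *
d=cam("top"); P=cloud(d)
for u,v in [(190,202),(180,180),(265,215),(240,215),(294,216),(277,153),(244,263),(348,210),(325,190),(375,182),(382,228),(320,233),(150,250)]:
    print(u,v,P[v,u].round(1))
def crop(d,x0,y0,x1,y1,k,f): cv2.imwrite(f,cv2.resize(d['img'][y0:y1,x0:x1],None,fx=k,fy=k,interpolation=cv2.INTER_CUBIC))
crop(d,140,140,400,280,3,"pics/topc.png")
e=cam("side"); crop(e,210,150,350,340,3,"pics/sidec.png")
Q=cloud(e)
for u,v in [(268,288),(238,310),(280,235),(268,175)]: print(u,v,Q[v,u].round(1))
E
```

```text
190 202 [499.  290.2  22.5]
180 180 [554.5 319.8   5.2]
265 215 [472.4 118.4  17.3]
240 215 [471.6 175.7  16.6]
294 216 [471.2  51.9  16.1]
277 153 [612.5  93.1  41.6]
244 263 [362.6 163.4  22.1]
348 210 [481.8 -66.   46.7]
325 190 [528.  -16.3  40.1]
375 182 [ 547.8 -129.4   42. ]
382 228 [ 440.8 -135.9   61.9]
320 233 [430.2  -4.1  41.2]
150 250 [389.7 380.5   1.7]
268 288 [505.1 300.2  21.6]
238 310 [558.5 347.   15.7]
280 235 [472.4 133.6  18.1]
268 175 [487.5 -79.2  44.6]
```

View pics/topc.png

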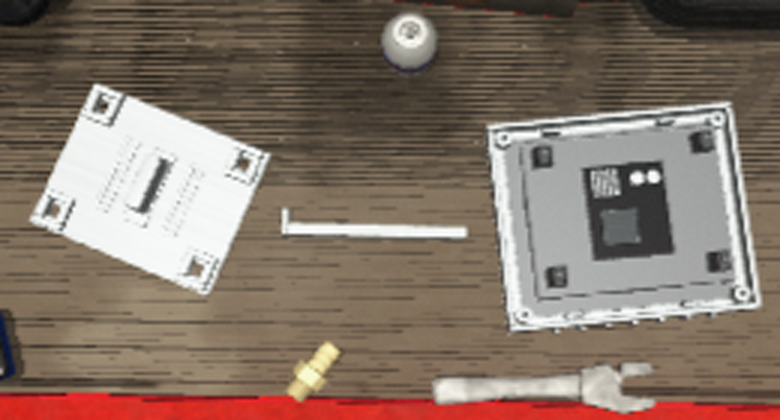

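View pics/sidec.png

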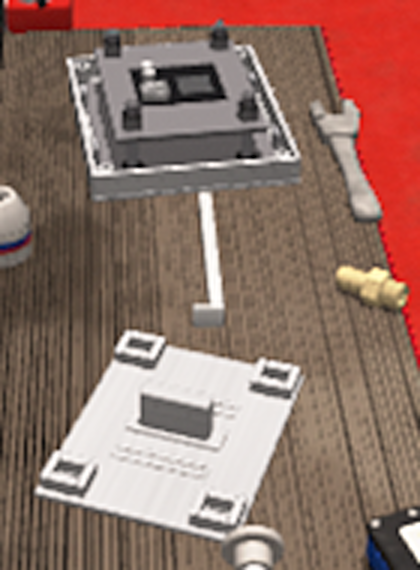

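```bash
python3 - <<'E'
from h import *
d=cam("top"); e=cam("side")
def fit(dd,px,z,sgn):
    p=np.array([onz(dd,u,v,z)[:2] for u,v in px]); c=p.mean(0)
    # order: far-left, far-right, near-right, near-left
    yv=(p[0]-p[1]+p[3]-p[2])/2; xv=(p[0]-p[3]+p[1]-p[2])/2
    print(c.round(1),"lens",np.linalg.norm(xv).round(1),np.linalg.norm(yv).round(1),"ang x",np.degrees(np.arctan2(xv[1],xv[0])).round(2),"ang y",np.degrees(np.arctan2(-yv[0],yv[1])).round(2)); 
t=lambda L:[(u/3+140,v/3+140) for u,v in L]
s=lambda L:[(u/3+210,v/3+150) for u,v in L]
fit(d,t([(103,105),(243,162),(198,271),(53,210)]),14,1)
fit(d,t([(541,154),(703,141),(720,259),(557,274)]),66.5,1)
# side: +x left, +y toward cam
fit(e,s([(69,470),(140,346),(277,376),(217,506)]),14,1)
fit(e,s([(132,100),(112,33),(219,27),(248,97)]),66.5,1)
E
```

```text
[500.2 292.6] lens 90.3 120.1 ang x -21.05 ang y -21.7
[481.1 -66.6] lens 87.8 118.6 ang x 6.7 ang y 5.85
[503.5 297.8] lens 90.0 119.0 ang x -21.49 ang y -22.0
[485.8 -58.7] lens 87.7 115.4 ang x 2.75 ang y 6.75
```

```bash
cat >> h.py <<'E'
def plan(p,yawdeg,s=None):
    s=s or read_state(); T=toolT(s)
    # command pose assumed = measured, straight down target
    Rt=R.from_euler('xyz',[np.pi,0,np.radians(yawdeg)]).as_matrix()
    sh=T[:3,:3].T@(np.array(p)-T[:3,3])/10; w=R.from_matrix(T[:3,:3].T@Rt).as_rotvec()
    print("t",s['clock'],"pos",s['eef_pos'].round(1),"rot",np.degrees(s['tool_rot']).round(2),"F",s['force'].round(1),"w",round(s['width'],1),"shift cm",sh.round(2),"rv",w.round(4))
E
python3 -c "
from h import *
plan([501,295,170],158.4)"
```

```text
t 0.35 pos [171.3 626.9 231.1] rot [-179.97   -0.    164.71] F [ 0.4 -0.   0.3] w 85.3 shift cm [-40.55 -23.32   6.12] rv [-0.0004  0.      0.1102]
```

Emit:
carry_out(
  series=[
    [[-20.0,-11.5,2.0,0,0,0.11,8.5],[-20.0,-11.5,2.0,0,0,0.11,8.5],[-20.0,-11.5,2.0,0,0,0.11,8.5],[-20.0,-11.5,2.0,0,0,0.11,8.5],[-20.0,-11.5,2.0,0,0,0.11,8.5]],
  ],
)

```text
clock: 0.77
eef_pos: [318.7, 478.4, 213.3]
tool_rot: [3.141, 0.0, 2.765]
force: [0.5, -0.4, 0.1]
width: 84.8
```

```bash
python3 -c "
from h import *
plan([501,295,170],158.4)"
```

```text
t 0.7667 pos [318.7 478.4 213.3] rot [1.7998e+02 1.0000e-02 1.5844e+02] F [ 0.5 -0.4  0.1] w 84.8 shift cm [-23.69 -10.35   4.33] rv [0.0004 0.0002 0.0007]
```

Emit:
carry_out(
  series=[
    [[-20.0,-8.5,3.5,0,0,0,8.5],[-20.0,-8.5,3.5,0,0,0,8.5],[-20.0,-8.5,3.5,0,0,0,8.5],[-20.0,-8.5,3.5,0,0,0,8.5],[-20.0,-8.5,3.5,0,0,0,8.5]],
  ],
)

```text
clock: 1.18
eef_pos: [465.3, 333.8, 180.1]
tool_rot: [3.141, 0.0, 2.765]
force: [0.9, 0.2, 0.2]
width: 85.0
```

Emit:
carry_out(
  series=[
    [[0,0,0,0,0,0,8.5],[0,0,0,0,0,0,8.5],[0,0,0,0,0,0,8.5]],
  ],
)

```text
clock: 1.43
eef_pos: [463.9, 335.6, 180.2]
tool_rot: [3.141, -0.001, 2.764]
force: [-1.2, 0.7, 0.4]
width: 84.9
```

```bash
python3 -c "
from h import *
plan([501,295,170],158.4)
d=cam('wrist'); cv2.imwrite('pics/w1.png',d['img'])"
```

```text
t 1.4333 pos [463.9 335.6 180.2] rot [ 1.7998e+02 -4.0000e-02  1.5838e+02] F [-1.2  0.7  0.4] w 84.9 shift cm [-4.95 -2.41  1.01] rv [ 0.0004 -0.0008 -0.0004]
```

View pics/w1.png

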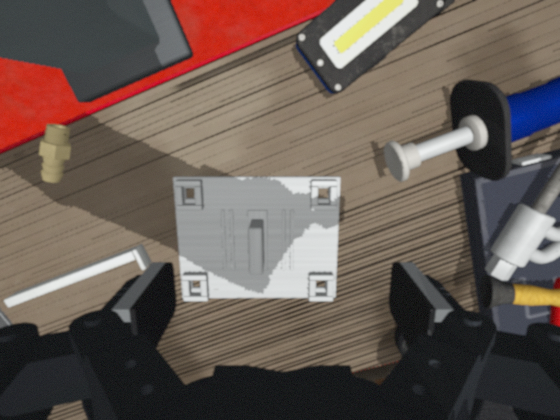

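```bash
cat >> h.py <<'E'
def fit(dd,px,z):
    p=np.array([onz(dd,u,v,z)[:2] for u,v in px]); c=p.mean(0)
    yv=(p[0]-p[1]+p[3]-p[2])/2; xv=(p[0]-p[3]+p[1]-p[2])/2
    print(c.round(1),"lens",np.linalg.norm(xv).round(1),np.linalg.norm(yv).round(1),"ang x",np.degrees(np.arctan2(xv[1],xv[0])).round(2),"ang y",np.degrees(np.arctan2(-yv[0],yv[1])).round(2)); return c
def crop(d,x0,y0,x1,y1,k,f): cv2.imwrite(f,cv2.resize(d['img'][y0:y1,x0:x1],None,fx=k,fy=k,interpolation=cv2.INTER_CUBIC))
E
python3 -c "
from h import *
d=cam('wrist'); P=cloud(d)
fit(d,[(321,286),(195.5,286),(189,193),(322.5,192)],14)
z=P[175:300,175:345,2]; m=np.where(z>25)
print('rib cloud',P[175:300,175:345][m].mean(0).round(1),z[m].mean(),len(m[0]), np.median(z))
for u,v in [(256,222),(256,230),(256,250),(210,240),(183,193),(315,286)]: print(u,v,P[v,u].round(1))
crop(d,165,165,355,310,4,'pics/w1c.png')"
```

```text
[500.8 296.7] lens 90.6 118.1 ang x -21.07 ang y -21.27
rib cloud [500.6 295.7  38.5] 38.46552347153512 728 nan
256 222 [483.8 302.8  13.8]
256 230 [485.1 303.7  33.6]
256 250 [502.1 296.6  32.7]
210 240 [486.7 254.1   4.8]
183 193 [436.2 250.9   7. ]
315 286 [571.  328.9  -1.9]
```

View pics/w1c.png

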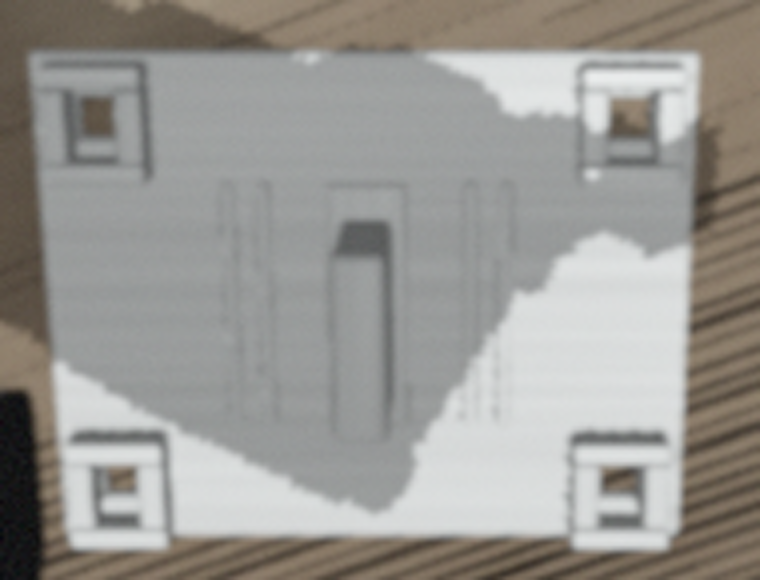

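```bash
python3 -c "
from h import *
d=cam('wrist')
print(onz(d,254.9,251.5,34))
plan([500.7,295.8,60],158.6);plan([500.7,295.8,10],158.6)"
```

```text
[502.3874771  295.84463029  34.        ]
t 1.5833 pos [462.8 337.1 180.4] rot [ 1.7996e+02 -4.0000e-02  1.5859e+02] F [-0.9  0.5  0. ] w 85.2 shift cm [-5.04 -2.47 12.03] rv [ 0.0008 -0.0007 -0.0002]
t 1.5833 pos [462.8 337.1 180.4] rot [ 1.7996e+02 -4.0000e-02  1.5859e+02] F [-0.9  0.5  0. ] w 85.2 shift cm [-5.05 -2.47 17.03] rv [ 0.0008 -0.0007 -0.0002]
```

Emit:
carry_out(
  series=[
    [[-5.0,-2.5,9.0,0,0,0,8.5],[-5.0,-2.5,9.0,0,0,0,8.5],[-5.0,-2.5,12.0,0,0,0,8.5],[-5.0,-2.5,12.0,0,0,0,8.5],[-5.0,-2.5,12.0,0,0,0,8.5]],
  ],
)

```text
clock: 2.0
eef_pos: [498.9, 293.0, 57.6]
tool_rot: [-3.137, -0.004, 2.765]
force: [-0.2, 0.2, 0.1]
width: 84.8
```

```bash
python3 -c "
from h import *
plan([500.7,295.8,10],158.6)
d=cam('wrist'); cv2.imwrite('pics/w2.png',d['img']); plan([500.7,295.8,10],158.6)"
```

```text
t 2.0 pos [498.9 293.   57.6] rot [-179.72   -0.23  158.44] F [-0.2  0.2  0.1] w 84.8 shift cm [-0.08  0.35  4.76] rv [-0.0049 -0.004  -0.0028]
t 2.05 pos [500.  294.8  59.8] rot [-1.7994e+02 -1.1000e-01  1.5850e+02] F [-0.2 -0.4  0.3] w 85.0 shift cm [-0.03  0.13  4.98] rv [-0.0011 -0.002  -0.0018]
```

View pics/w2.png

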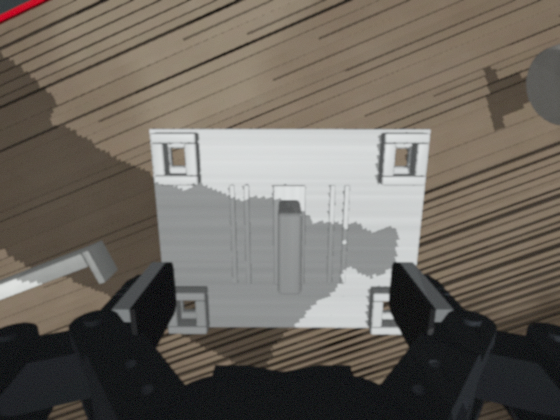

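```bash
python3 -c "
from h import *
plan([500.7,295.8,10],158.6);d=cam('wrist'); 
P=onz(d,290,253,34);print(P)
crop(d,145,120,440,340,2.7,'pics/w3.png')
plan([P[0],P[1],10],158.6)"
```

```text
t 2.05 pos [500.  294.8  59.8] rot [-1.7994e+02 -1.1000e-01  1.5850e+02] F [-0.2 -0.4  0.3] w 85.0 shift cm [-0.03  0.13  4.98] rv [-0.0011 -0.002  -0.0018]
[504.57863643 296.65935451  34.        ]
t 2.1 pos [500.9 295.9  61.3] rot [ 1.7990e+02 -1.0000e-02  1.5854e+02] F [0.3 1.2 0.1] w 84.9 shift cm [-0.31  0.2   5.13] rv [ 0.0018 -0.0002 -0.0011]
```

View pics/w3.png

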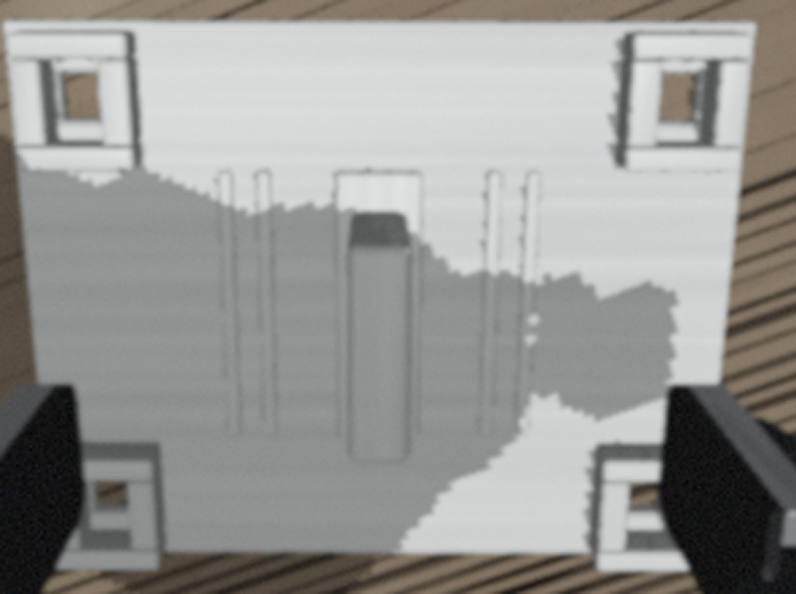

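Emit:
carry_out(
  series=[
    [[-0.2,0,2.5,0,0,0,8.5],[-0.2,0,4.5,0,0,0,8.5],[-0.2,0,5.1,0,0,0,8.5],[-0.2,0,5.1,0,0,0,8.5],[-0.2,0,5.1,0,0,0,4]],
  ],
)

```text
clock: 2.52
eef_pos: [503.7, 294.5, 10.9]
tool_rot: [3.139, 0.001, 2.766]
force: [-0.2, 0.7, 0.4]
width: 75.3
```

Emit:
carry_out(
  series=[
    [[0,0,0,0,0,0,0.5],[0,0,0,0,0,0,0.5],[0,0,0,0,0,0,0.5],[0,0,0,0,0,0,0.5],[0,0,0,0,0,0,0.5]],
  ],
)

```text
clock: 2.93
eef_pos: [503.6, 293.4, 9.7]
tool_rot: [3.14, 0.001, 2.765]
force: [1.0, 2.9, 3.2]
width: 11.9
```

Emit:
carry_out(
  series=[
    [[0,0,0,0,0,0,0.5],[0,0,0,0,0,0,0.5],[0,0,0,0,0,0,0.5]],
  ],
)

```text
clock: 3.18
eef_pos: [503.7, 293.4, 9.9]
tool_rot: [3.14, 0.001, 2.765]
force: [-0.4, 0.1, 5.7]
width: 10.4
```

Emit:
carry_out(
  series=[
    [[0,0,-2,0,0,0,0.5],[0,0,-5,0,0,0,0.5],[0,0,-9,0,0,0,0.5],[0,0,-13,0,0,0,0.5],[0,0,-14,0,0,0,0.5]],
  ],
)

```text
clock: 3.6
eef_pos: [506.0, 294.3, 154.6]
tool_rot: [3.135, 0.005, 2.764]
force: [1.2, 0.5, -1.1]
width: 10.7
```

```bash
python3 -c "
from h import *
plan([482,-64,200],186.2)
d=cam('side'); cv2.imwrite('pics/s2.png',d['img']);d=cam('wrist'); cv2.imwrite('pics/w4.png',d['img'])"
```

```text
t 3.6 pos [506.  294.3 154.6] rot [179.6    0.3  158.39] F [ 1.2  0.5 -1.1] w 10.7 shift cm [-10.99 -34.17  -4.72] rv [ 0.0055  0.0068 -0.4854]
```

View pics/s2.png

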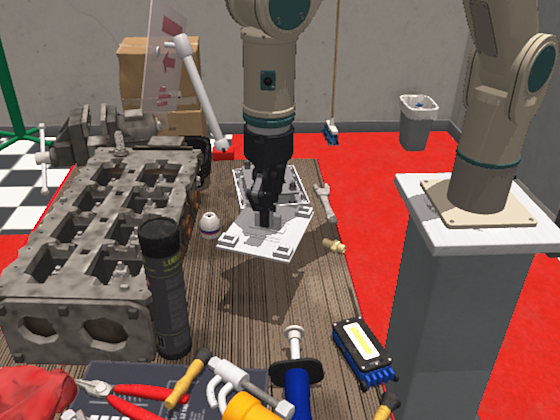

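View pics/w4.png

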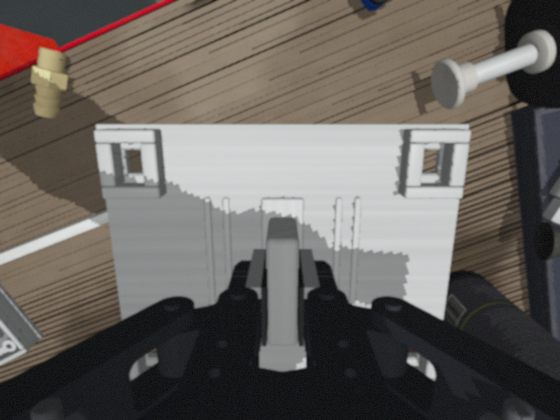

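```bash
python3 -c "
from h import *
d=cam('wrist'); Wt=d['T_tool_cam']
d2=dict(d);d2['W']=Wt
for u,v in [(132,161),(433,161)]: print(onz(d2,u,v,-4).round(1))
plan([587,-64,250],186.2)
s=read_state();print(s['qpos'].round(2))
crop(d,90,115,475,205,2,'pics/w5.png')"
```

```text
[ 46.8 -58.5  -4. ]
[46.9 57.8 -4. ]
t 3.75 pos [503.1 292.9 149.3] rot [1.7997e+02 2.0000e-02 1.5841e+02] F [-1.1 -0.5 -2.4] w 10.7 shift cm [-20.94 -30.09 -10.08] rv [ 4.00e-04  4.00e-04 -4.85e-01]
[-0.6   0.63  0.04  1.79 -0.04  0.72  0.66]
```

View pics/w5.png

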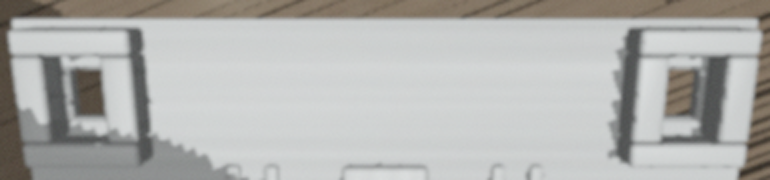

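```bash
python3 -c "
from h import *
d=cam('wrist'); Wt=d['T_tool_cam']
d2=dict(d);d2['W']=Wt
for u,v in [(126.5,164),(438.5,164)]: print(onz(d2,u,v,-4).round(1))
"
```

```text
[ 45.7 -60.8  -4. ]
[45.7 60.  -4. ]
```

Emit:
carry_out(
  series=[
    [[-3,-4,-4,0,0,-0.12,0.5],[-6,-8,-8,0,0,-0.24,0.5],[-8,-11,-10,0,0,-0.3,0.5],[-10,-14,-10,0,0,-0.4,0.5],[-11,-17,-10,0,0,-0.485,0.5]],
  ],
)

```text
clock: 4.22
eef_pos: [541.6, 116.4, 244.5]
tool_rot: [3.141, -0.0, -3.027]
force: [1.3, 0.2, -3.3]
width: 10.8
```

```bash
python3 -c "
from h import *
plan([587,-64,250],186.2)"
```

```text
t 4.2167 pos [541.6 116.4 244.5] rot [ 1.7997e+02 -1.0000e-02 -1.7345e+02] F [ 1.3  0.2 -3.3] w 10.8 shift cm [ -2.45 -18.44  -0.56] rv [ 0.0005 -0.0003  0.0061]
```

Emit:
carry_out(
  series=[
    [[-1,-4,0,0,0,0,0.5],[-2,-8,0,0,0,0,0.5],[-2.5,-12,0,0,0,0,0.5],[-2.5,-15,0,0,0,0,0.5],[-2.5,-17,0,0,0,0,0.5]],
  ],
)

```text
clock: 4.63
eef_pos: [582.7, -54.2, 241.8]
tool_rot: [-3.14, -0.006, -3.038]
force: [0.4, -0.4, -2.3]
width: 10.7
```

Emit:
carry_out(
  series=[
    [[0,0,0,0,0,0,0.5],[0,0,0,0,0,0,0.5],[0,0,0,0,0,0,0.5],[0,0,0,0,0,0,0.5]],
  ],
)

```text
clock: 4.97
eef_pos: [583.5, -47.0, 243.9]
tool_rot: [3.14, -0.002, -3.031]
force: [0.8, -0.1, -1.6]
width: 11.0
```

```bash
python3 -c "
from h import *
plan([587,-64,250],186.2)
d=cam('wrist');cv2.imwrite('pics/w6.png',d['img'])
plan([587,-64,250],186.2)
np.save('w6W.npy',d['W'])
crop(d,130,0,430,170,2.6,'pics/w6c.png')
"
```

```text
t 4.9667 pos [583.5 -47.  243.9] rot [ 1.7990e+02 -1.3000e-01 -1.7365e+02] F [ 0.8 -0.1 -1.6] w 11.0 shift cm [-0.16 -1.73 -0.62] rv [ 0.0017 -0.0023  0.0026]
t 5.0167 pos [583.7 -47.  244.3] rot [ 1.7993e+02 -9.0000e-02 -1.7364e+02] F [-0.1 -0.2 -0.8] w 11.1 shift cm [-0.14 -1.72 -0.58] rv [ 0.0012 -0.0015  0.0028]
```

View pics/w6.png

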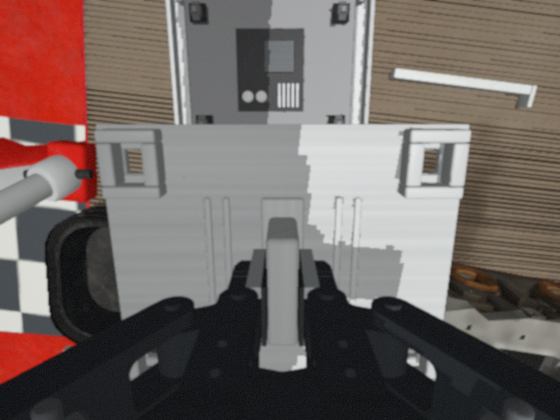

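View pics/w6c.png

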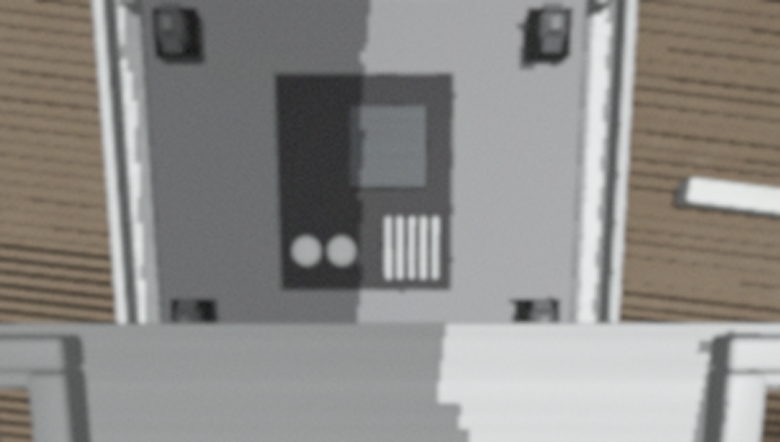

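```bash
python3 -c "
from h import *
im=cv2.imread('pics/w6.png')
a=[im[0:32,180:220],im[0:32,322:362],im[104:128,184:224],im[104:128,322:362]]
a=[cv2.resize(np.clip(x.astype(float)*1.8,0,255).astype(np.uint8)[:24],(400,240),interpolation=cv2.INTER_NEAREST) for x in a]
cv2.imwrite('pics/w6d.png',np.vstack([np.hstack(a[:2]),np.hstack(a[2:])]))
"
```

```text
(no output)
```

View pics/w6d.png

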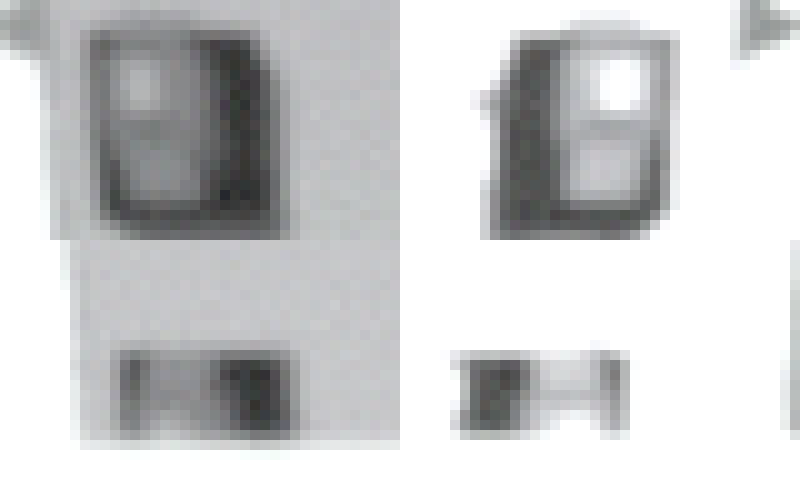

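```bash
python3 -c "
from h import *
d=cam('wrist');d['W']=np.load('w6W.npy')
fit(d,[(338.5,117.5),(201.5,117.5),(193.5,7.7),(343.2,7.5)],66.5)
for z in (60,66.5,70):
  print([onz(d,*p,z)[:2].round(1) for p in [(338.5,117.5),(201.5,117.5),(193.5,7.7),(343.2,7.5)]])
"
```

```text
[482.5 -69.3] lens 85.5 119.2 ang x 6.76 ang y 6.42
[array([518.4,  -4.5]), array([ 531.8, -124.5]), array([ 445.4, -135.6]), array([431.6, -13.9])]
[array([518.4,  -5.5]), array([ 531.6, -123.1]), array([ 446.8, -134. ]), array([433.3, -14.7])]
[array([518.4,  -6. ]), array([ 531.4, -122.3]), array([ 447.6, -133.1]), array([434.2, -15.2])]
```

```bash
python3 -c "
from h import *
plan([484.7,-69.3,95],186.4)"
```

```text
t 5.0667 pos [583.8 -47.2 244.6] rot [ 1.7995e+02 -6.0000e-02 -1.7365e+02] F [-0.4  0.2 -2.3] w 10.7 shift cm [10.08 -1.11 14.97] rv [ 0.0009 -0.001  -0.0008]
```

Emit:
carry_out(
  series=[
    [[3,-0.5,3,0,0,0,0.5],[6,-1.1,6,0,0,0,0.5],[8.5,-1.1,9,0,0,0,0.5],[10.1,-1.1,12,0,0,0,0.5],[10.1,-1.1,13.5,0,0,0,0.5]],
  ],
)

```text
clock: 5.48
eef_pos: [478.1, -70.5, 107.6]
tool_rot: [3.14, -0.009, -3.033]
force: [-0.3, -0.1, -1.4]
width: 10.4
```

Emit:
carry_out(
  series=[
    [[0,0,0.5,0,0,0,0.5],[0,0,1,0,0,0,0.5],[0,0,1.2,0,0,0,0.5],[0,0,1.2,0,0,0,0.5]],
  ],
)

```text
clock: 5.82
eef_pos: [486.3, -70.5, 98.6]
tool_rot: [-3.141, 0.002, -3.033]
force: [0.1, 0.4, -2.2]
width: 10.7
```

```bash
python3 -c "
from h import *
plan([484.7,-69.3,90],186.4)
d=cam('wrist');cv2.imwrite('pics/w7.png',d['img']);e=cam('side');cv2.imwrite('pics/s7.png',e['img']);crop(e,210,120,330,230,5,'pics/s7c.png')
plan([484.7,-69.3,90],186.4)
im=d['img'];a=[im[125:200,90:170],im[125:200,395:475]]
a=[cv2.resize(x,(400,375),interpolation=cv2.INTER_CUBIC) for x in a]
cv2.imwrite('pics/w7c.png',np.hstack(a))
"
```

```text
t 5.8167 pos [486.3 -70.5  98.6] rot [-1.7999e+02  1.2000e-01 -1.7375e+02] F [ 0.1  0.4 -2.2] w 10.7 shift cm [0.15 0.13 0.86] rv [-0.0002  0.002  -0.0026]
t 5.9167 pos [486.2 -70.7  99. ] rot [-1.7998e+02  1.3000e-01 -1.7377e+02] F [-0.3 -0.3 -2. ] w 10.6 shift cm [0.13 0.15 0.9 ] rv [-0.0004  0.0022 -0.0031]
```

View pics/w7c.png

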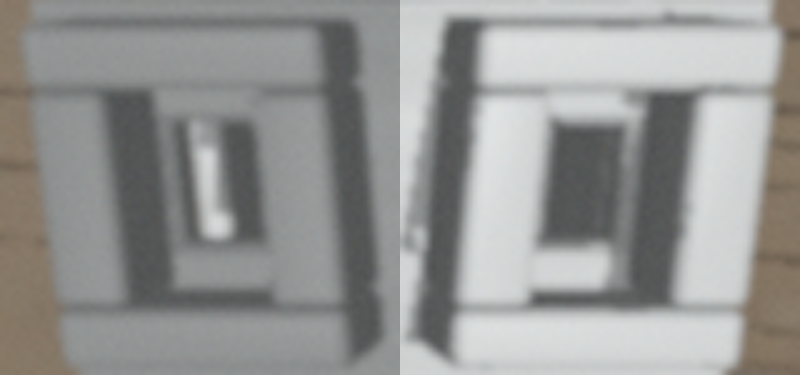

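View pics/s7c.png

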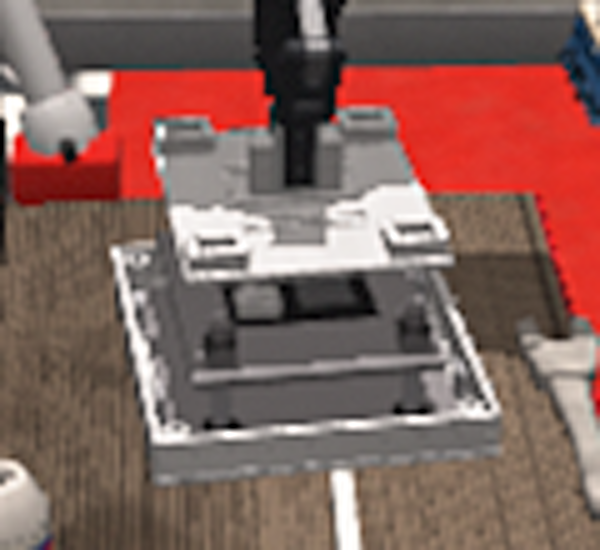

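View pics/w7.png

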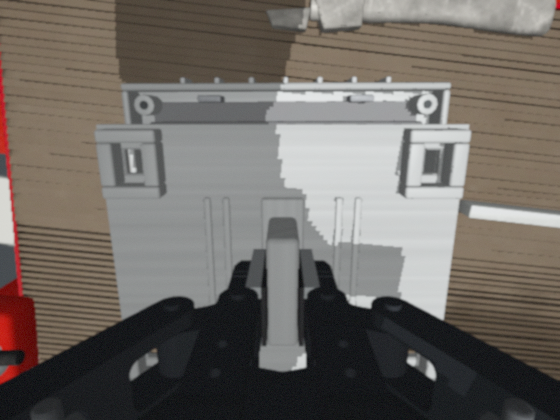

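```bash
python3 -c "
from h import *
d=cam('top');cv2.imwrite('pics/t7.png',d['img'])
plan([484.7,-69.3,90],186.4)
a=cv2.imread('pics/top0.png')[165:260,295:405]
b=d['img'][165:260,295:405]
a,b=[cv2.resize(np.clip(x.astype(float)*k,0,255).astype(np.uint8),None,fx=7,fy=6.3,interpolation=cv2.INTER_NEAREST) for x,k in((a,1.5),(b,1))]
cv2.imwrite('pics/t7a.png',a);cv2.imwrite('pics/t7b.png',b)
"
```

```text
t 5.9667 pos [486.  -70.8  99. ] rot [-1.7998e+02  1.2000e-01 -1.7379e+02] F [-0.3 -0.  -2.5] w 10.6 shift cm [0.11 0.16 0.9 ] rv [-0.0004  0.002  -0.0033]
```

View pics/t7a.png

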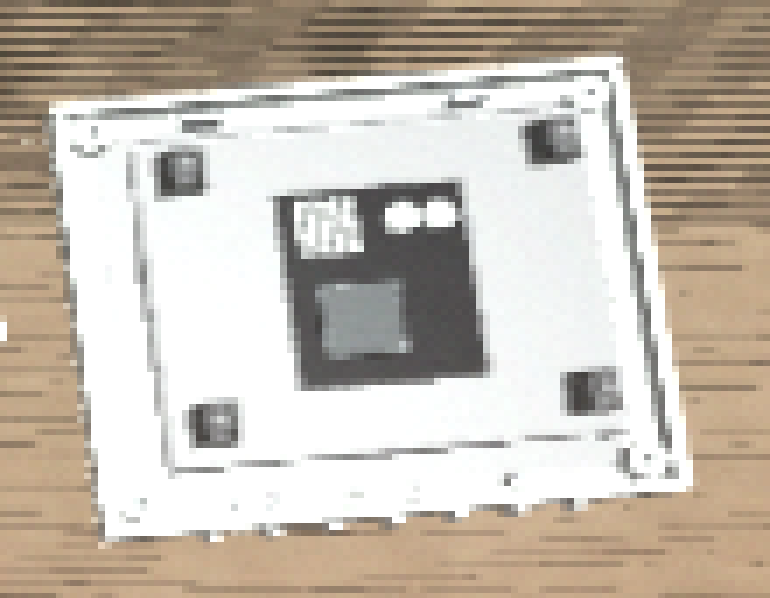

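View pics/t7b.png

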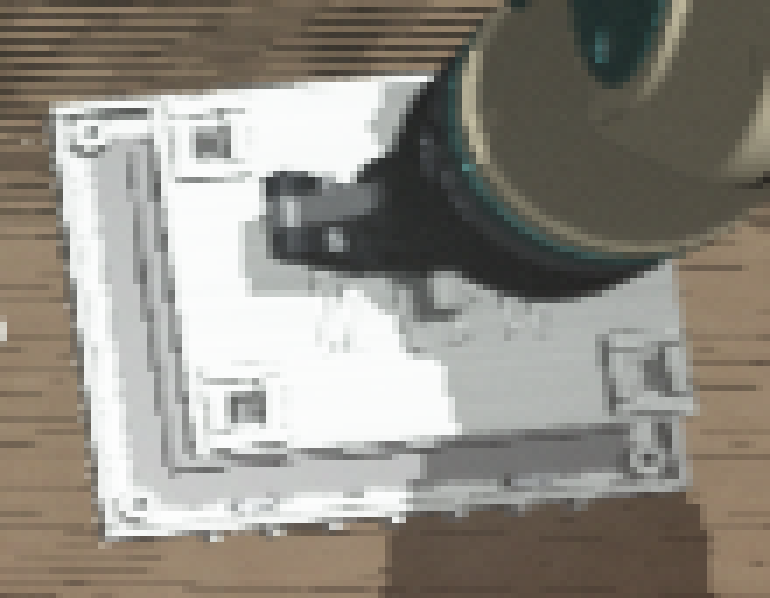

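```bash
python3 -c "
from h import *
d=cam('top')
t=lambda L:[(295+x/7-.5,165+y/6.3-.5) for x,y in L]
print('posts')
fit(d,t([(187,170),(566,138),(603,388),(218,420)]),66.5)
q=t([(187,170),(566,138),(603,388),(218,420)])
print([onz(d,*p,66.5)[:2].round(1) for p in q])
h=t([(209,144),(648,372),(245,404)])
print('holes',[onz(d,*p,103)[:2].round(1) for p in h])
s=read_state();T=toolT(s)
# expected collars
for x,y in [(-45,60),(45,-60),(45,60)]: print((T@[x+.7,y-.4,-4,1])[:3].round(1))
e=cam('side');np.save('e.npy',e['img'])
im=e['img'][120:230,210:330]
cv2.imwrite('pics/s7d.png',cv2.resize(im,None,fx=6.5,fy=5.4,interpolation=cv2.INTER_NEAREST))
"
```

```text
posts
[481.6 -68. ] lens 87.8 119.6 ang x 5.76 ang y 6.25
[array([518.6,  -4.1]), array([ 531.9, -123. ]), array([ 444.3, -131.8]), array([431.5, -12.9])]
holes [array([519.5,  -5.7]), array([ 445. , -134.6]), array([432.7, -15.5])]
[523.3  -6.8 103. ]
[ 446.8 -135.8  102.8]
[433.9 -16.5 102.8]
```

View pics/s7d.png

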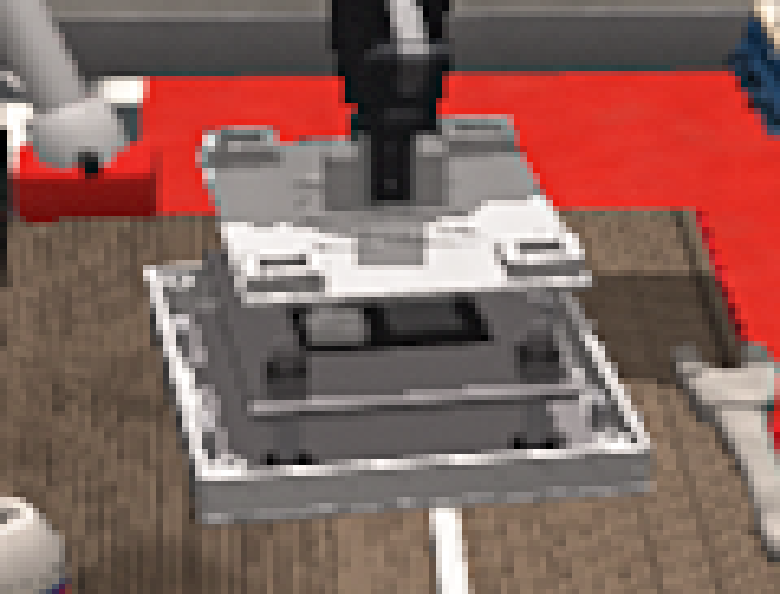

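Emit:
carry_out(
  series=[
    [[0.05,0.2,0.5,0,0,0,0.5],[0.05,0.2,1,0,0,0,0.5],[0.05,0.2,1.7,0,0,0,0.5],[0.05,0.2,1.9,0,0,0,0.5],[0.05,0.2,1.9,0,0,0,0.5]],
  ],
)

```text
clock: 6.48
eef_pos: [483.4, -68.9, 78.2]
tool_rot: [3.141, -0.002, -3.033]
force: [-0.4, 0.1, -2.1]
width: 10.6
```

```bash
cat > look.py <<'E'
from h import *
import sys
n=sys.argv[1]
plan([485.2,-68.7,62],186.3)
d=cam('wrist');cv2.imwrite(f'pics/{n}w.png',d['img']);e=cam('side');crop(e,210,120,330,230,6.5,f'pics/{n}s.png')
im=d['img'];a=[im[125:200,90:170],im[125:200,395:475]]
cv2.imwrite(f'pics/{n}c.png',np.hstack([cv2.resize(np.clip(x*1.4,0,255).astype(np.uint8),(400,375),interpolation=cv2.INTER_CUBIC) for x in a]))
E
python3 look.py a
```

```text
t 6.4833 pos [483.4 -68.9  78.2] rot [ 1.7998e+02 -1.1000e-01 -1.7380e+02] F [-0.4  0.1 -2.1] w 10.6 shift cm [-0.18 -0.    1.62] rv [ 0.0004 -0.002  -0.0017]
```

View pics/ac.png

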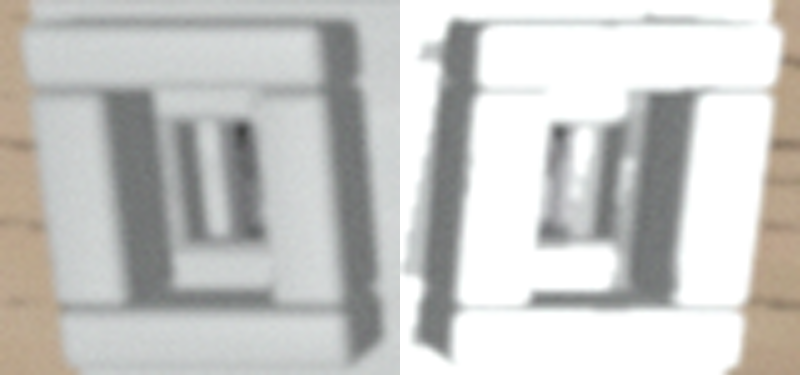

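View pics/as.png

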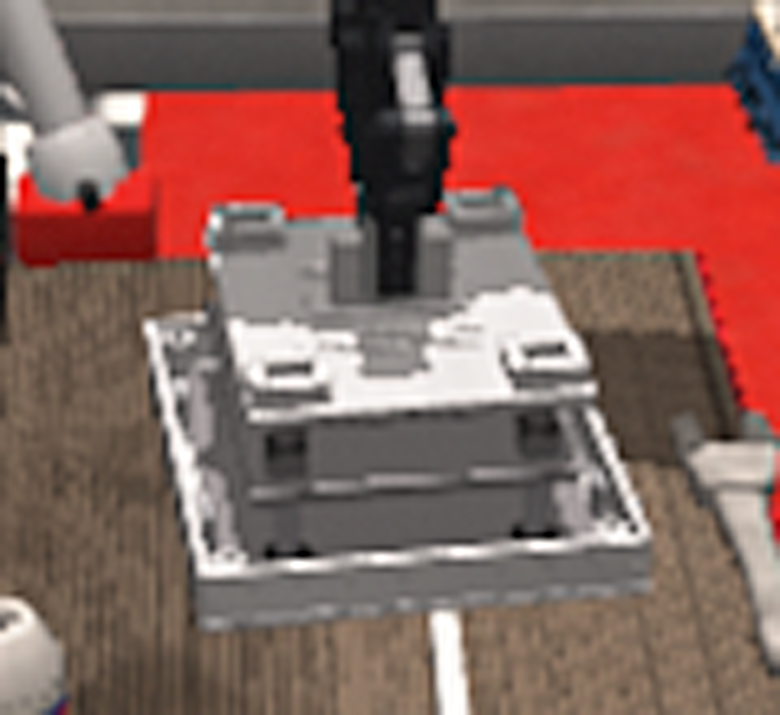

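```bash
python3 -c "
from h import *
e=cam('side'); s=read_state();T=toolT(s);print(s['eef_pos'])
f=lambda x,y:(210+x/6.5-.5,120+y/6.5-.5)
zc=T[2,3]+4
for h,p in [((289,370),(287,436)),((545,352),(539,420))]:
  print('hole',onz(e,*f(*h),zc).round(1),'tip',onz(e,*f(*p),66.5).round(1))
for x,y in [(-45,60),(45,60)]:
  q=(T@[x+.7,y-.4,-4,1])[:3]; print(q.round(1), ((proj(e,q)[0]-[210,120]+.5)*6.5).round(0))
im=e['img'][180:210,245:300];cv2.imwrite('pics/s8.png',cv2.resize(np.clip(im*1.8,0,255).astype(np.uint8),None,fx=14,fy=14,interpolation=cv2.INTER_NEAREST))
"
```

```text
[484.18988264 -68.95931126  79.04181658]
hole [522.6  -3.   83. ] tip [523.8  13.7  66.5]
hole [433.3 -12.5  83. ] tip [436.6   6.2  66.5]
[521.8  -4.9  83. ] [291. 367.]
[432.3 -14.6  83.1] [547. 349.]
```

View pics/s8.png

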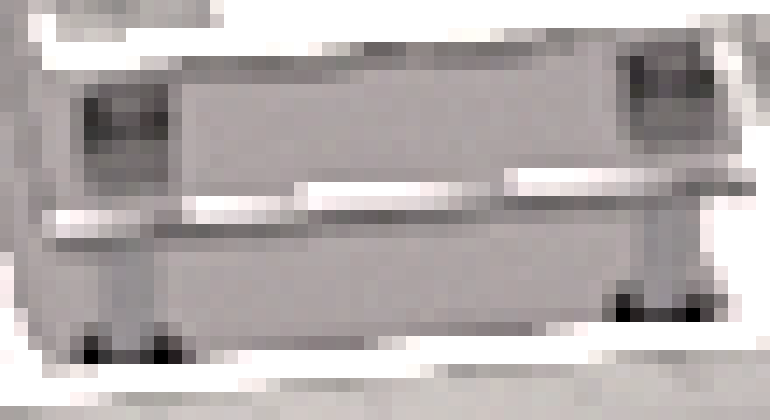

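```bash
python3 -c "
from h import *
e=cam('side')
for u,y0 in [(253.5,-4),(292.5,-14)]:
  for dy in (-3,0,3):
    x=np.linspace(400,560,3201); P=proj(e,np.c_[x,0*x+y0+dy,0*x+60]); i=np.abs(P[:,0]-u).argmin(); print(dy,x[i].round(2),P[i].round(1))
"
```

```text
-3 523.8 [253.5 184.5]
0 523.9 [253.5 185.2]
3 523.95 [253.5 185.8]
-3 434.15 [292.5 181.6]
0 434.4 [292.5 182.2]
3 434.7 [292.5 182.9]
```

Emit:
carry_out(
  series=[
    [[-0.05,0,0.3,0,0,0,0.5],[-0.05,0,0.5,0,0,0,0.5],[-0.05,0,0.6,0,0,0,0.5],[-0.05,0,0.6,0,0,0,0.5]],
  ],
)

```text
clock: 7.02
eef_pos: [484.7, -68.9, 72.9]
tool_rot: [3.142, 0.0, -3.033]
force: [0.1, -0.0, -2.3]
width: 11.2
```

```bash
python3 look.py b
```

```text
t 7.0167 pos [484.7 -68.9  72.9] rot [ 180.     0.  -173.8] F [ 0.1 -0.  -2.3] w 11.2 shift cm [-0.05  0.01  1.09] rv [ 0.      0.     -0.0017]
```

View pics/bc.png

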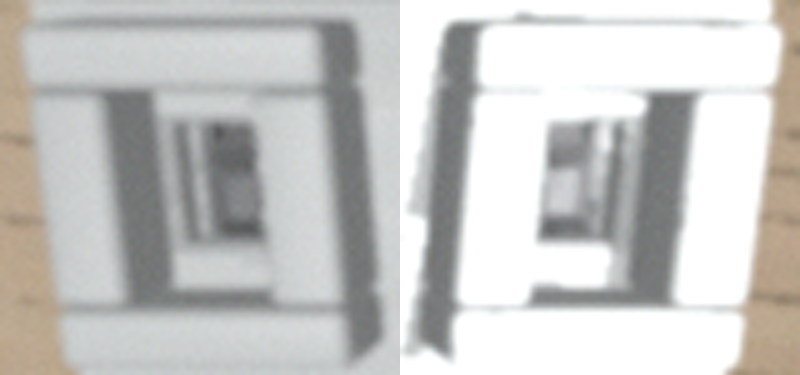

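View pics/bs.png

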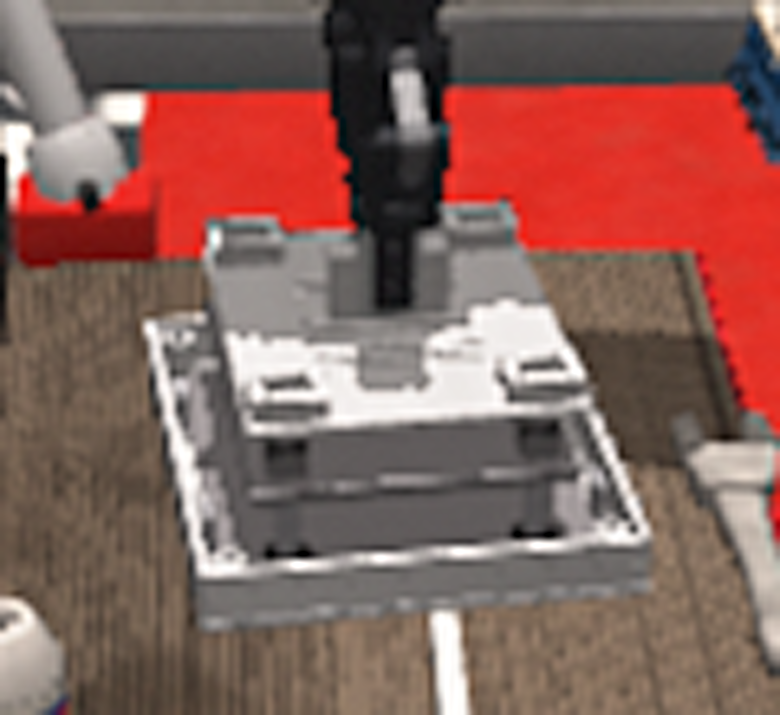

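Emit:
carry_out(
  series=[
    [[-0.03,0,0.1,0,0,0,0.5],[-0.03,0,0.2,0,0,0,0.5],[-0.03,0,0.2,0,0,0,0.5],[-0.03,0,0.2,0,0,0,0.5]],
  ],
)

```text
clock: 7.45
eef_pos: [485.5, -68.9, 71.3]
tool_rot: [-3.141, 0.001, -3.033]
force: [0.7, 0.2, 0.1]
width: 10.8
```

```bash
python3 look.py c
```

```text
t 7.45 pos [485.5 -68.9  71.3] rot [-1.7999e+02  6.0000e-02 -1.7379e+02] F [0.7 0.2 0.1] w 10.8 shift cm [0.03 0.02 0.93] rv [-0.0002  0.001  -0.0016]
```

View pics/cc.png

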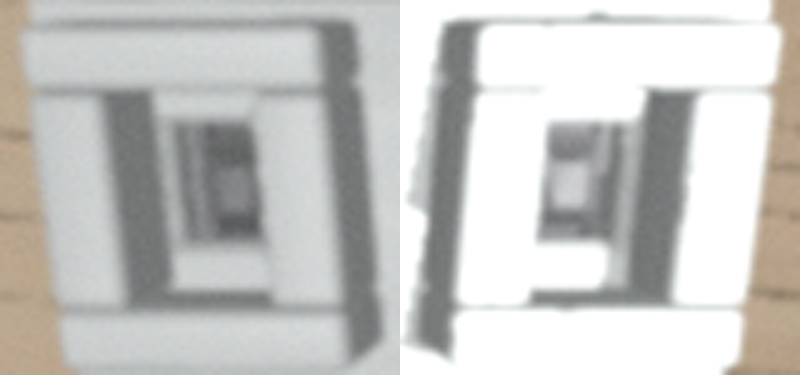

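Emit:
carry_out(
  series=[
    [[0,0,0,0,0,0,2],[0,0,0,0,0,0,4],[0,0,0,0,0,0,6],[0,0,0,0,0,0,6],[0,0,-1,0,0,0,6]],
  ],
)

```text
clock: 7.97
eef_pos: [483.6, -68.7, 80.2]
tool_rot: [3.141, -0.003, -3.033]
force: [-0.3, -0.3, -0.5]
width: 60.1
```

Emit:
carry_out(
  series=[
    [[0,0,-2.5,0,0,0,6],[0,0,-4.5,0,0,0,6],[0,0,-4.5,0,0,0,0.5],[0,0,-4.5,0,0,0,0],[0,0,-4.5,0,0,0,0]],
  ],
)

```text
clock: 8.38
eef_pos: [484.7, -68.9, 126.2]
tool_rot: [3.142, -0.0, -3.034]
force: [-0.3, -0.2, -0.4]
width: 23.9
```

```bash
python3 look.py d
```

```text
t 8.3833 pos [484.7 -68.9 126.2] rot [ 1.8000e+02 -1.0000e-02 -1.7381e+02] F [-0.3 -0.2 -0.4] w 23.9 shift cm [-0.06  0.01  6.42] rv [ 0.     -0.0002 -0.0019]
```

View pics/dw.png

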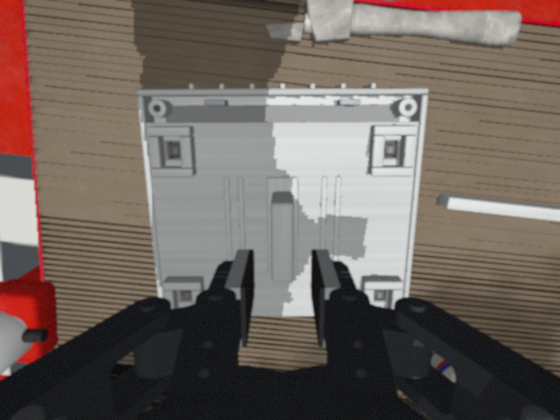

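View pics/ds.png

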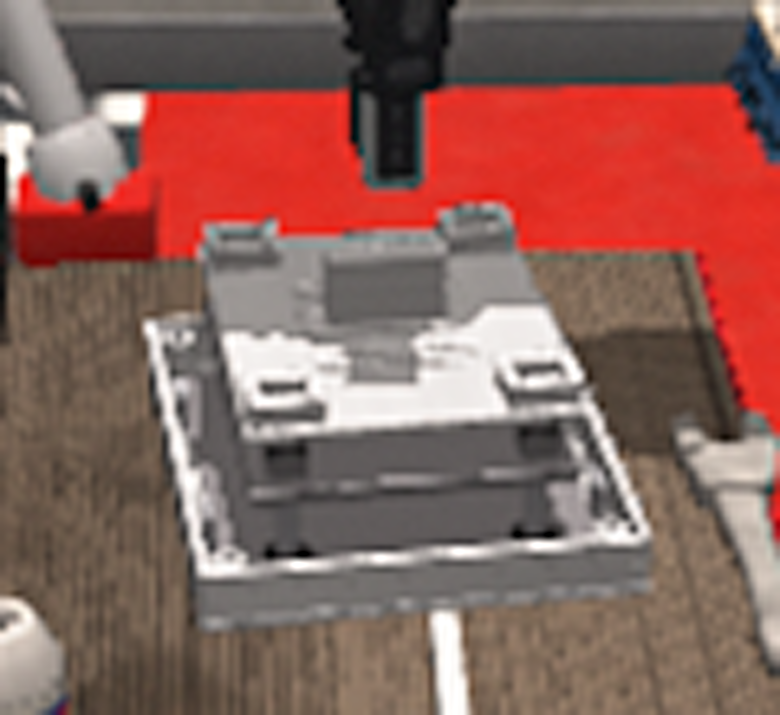

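Emit:
carry_out(
  series=[
    [[2.5,3.3,0,0,0,0,0],[4.6,6.0,0,0,0,0,0],[4.6,6.0,0,0,0,0,0],[4.6,6.0,2,0,0,0,0],[4.6,6.0,3.5,0,0,0,0]],
  ],
)

```text
clock: 8.9
eef_pos: [432.6, -13.6, 90.5]
tool_rot: [3.141, 0.0, -3.032]
force: [-0.3, -0.7, 0.6]
width: -0.2
```

Emit:
carry_out(
  series=[
    [[0,0,0.7,0,0,0,0],[0,0,0.7,0,0,0,0],[0,0,0.7,0,0,0,0]],
  ],
)

```text
clock: 9.15
eef_pos: [432.3, -14.3, 83.7]
tool_rot: [3.141, -0.002, -3.033]
force: [-0.3, -0.9, 0.6]
width: 0.2
```

```bash
cat > tgt.py <<'E'
from h import *
s=read_state();T=toolT(s)
c=np.array([485.0,-69.0]);a=np.radians(6.2);x=np.array([np.cos(a),np.sin(a)]);y=np.array([-x[1],x[0]])
print(s['clock'],s['eef_pos'].round(1),s['force'].round(1),s['width'].round(1))
for n,i,j in [('FL',1,1),('FR',1,-1),('NR',-1,-1),('NL',-1,1)]:
    p=c+45*i*x+60*j*y; print(n,p.round(1),'shift cm',(T[:3,:3].T@np.r_[p-T[:2,3],0]/10).round(2))
E
python3 tgt.py; python3 look.py e
```

```text
t 9.15 pos [432.3 -14.3  83.7] rot [ 1.7999e+02 -1.0000e-01 -1.7381e+02] F [-0.3 -0.9  0.6] w 0.2 shift cm [-4.67 -5.98  2.16] rv [ 0.0001 -0.0018 -0.0018]Traceback (most recent call last):
  File "tgt.py", line 4, in <module>
    print(s['clock'],s['eef_pos'].round(1),s['force'].round(1),s['width'].round(1))
                                                               ^^^^^^^^^^^^^^^^
AttributeError: 'float' object has no attribute 'round'
```

View pics/ew.png

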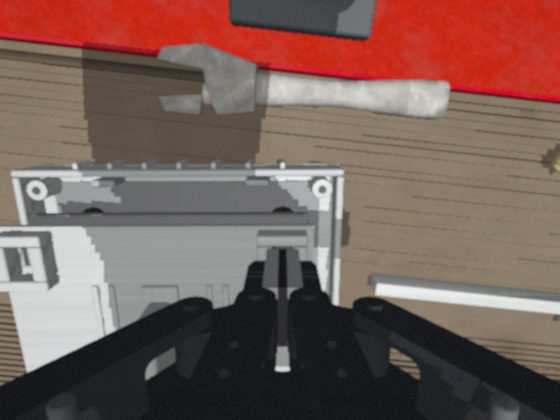

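View pics/es.png

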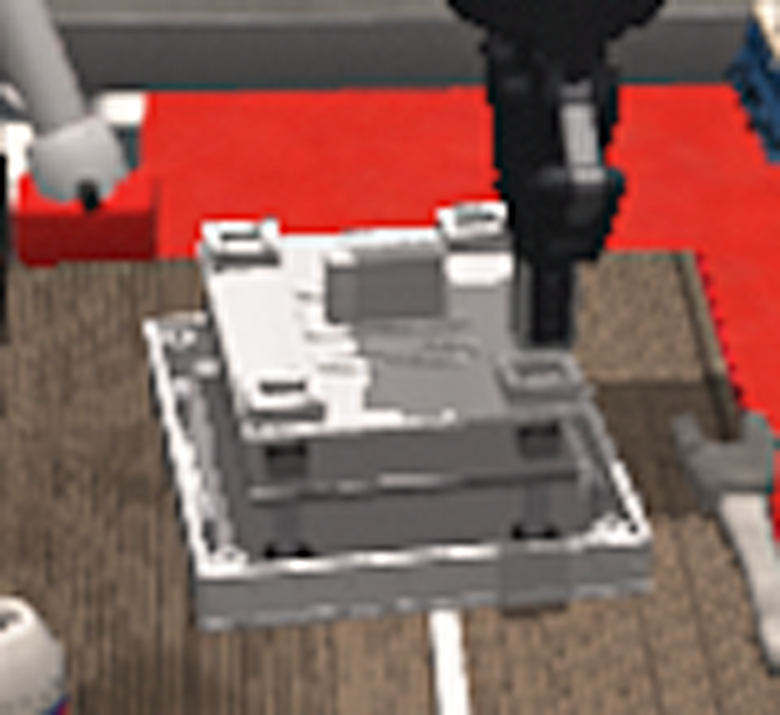

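Emit:
carry_out(
  series=[
    [[-0.1,0,0.4,0,0,0,0],[-0.1,0,0.7,0,0,0,0],[-0.1,0,0.8,0,0,0,0],[-0.1,0,0.9,0,0,0,0]],
  ],
)

```text
clock: 9.58
eef_pos: [433.8, -14.1, 75.1]
tool_rot: [3.142, 0.0, -3.033]
force: [-0.8, 0.9, 0.9]
width: -0.2
```

```bash
sed -i "s/s\['width'\].round(1)/round(s['width'],1)/" tgt.py; python3 tgt.py
```

```text
9.5833 [433.8 -14.1  75.1] [-0.8  0.9  0.9] -0.2
FL [523.3  -4.5] shift cm [-9.   -0.01  0.  ]
FR [ 536.2 -123.8] shift cm [ -9.   -12.01   0.  ]
NR [ 446.7 -133.5] shift cm [  0.   -12.01  -0.  ]
NL [433.8 -14.2] shift cm [ 0.   -0.01 -0.  ]
```

Step down in 1 mm increments watching force.

Emit:
carry_out(
  series=[
    [[0,0,0.1,0,0,0,0],[0,0,0.2,0,0,0,0]],
  ],
)

```text
clock: 9.75
eef_pos: [433.8, -14.1, 73.2]
tool_rot: [-3.142, 0.0, -3.033]
force: [0.1, 0.1, 1.0]
width: 0.0
```

Emit:
carry_out(
  series=[
    [[0,0,0.1,0,0,0,0],[0,0,0.1,0,0,0,0]],
  ],
)

```text
clock: 9.92
eef_pos: [433.8, -14.1, 72.1]
tool_rot: [3.142, 0.0, -3.033]
force: [-0.4, -0.6, 0.7]
width: -0.3
```

Emit:
carry_out(
  series=[
    [[0,0,0.1,0,0,0,0],[0,0,0.1,0,0,0,0]],
  ],
)

```text
clock: 10.08
eef_pos: [433.8, -14.1, 71.1]
tool_rot: [-3.142, 0.0, -3.033]
force: [-0.5, -0.7, 2.4]
width: -0.2
```

Emit:
carry_out(
  series=[
    [[0,0,0.1,0,0,0,0],[0,0,0.15,0,0,0,0],[0,0,0.15,0,0,0,0]],
  ],
)

```text
clock: 10.33
eef_pos: [433.8, -14.0, 69.6]
tool_rot: [3.142, -0.0, -3.033]
force: [-0.5, 0.1, 2.3]
width: -0.1
```

Emit:
carry_out(
  series=[
    [[0,0,0.1,0,0,0,0],[0,0,0.15,0,0,0,0],[0,0,0.15,0,0,0,0]],
  ],
)

```text
clock: 10.58
eef_pos: [433.8, -14.1, 68.1]
tool_rot: [3.142, 0.0, -3.033]
force: [-0.3, 0.4, 3.4]
width: -0.1
```

Emit:
carry_out(
  series=[
    [[0,0,0.1,0,0,0,0],[0,0,0.2,0,0,0,0]],
  ],
)

```text
clock: 10.75
eef_pos: [433.8, -14.0, 66.2]
tool_rot: [3.142, 0.0, -3.033]
force: [-0.2, 0.4, 4.6]
width: 0.4
```

Emit:
carry_out(
  series=[
    [[0,0,0.1,0,0,0,0],[0,0,0.2,0,0,0,0]],
  ],
)

```text
clock: 10.92
eef_pos: [433.8, -14.0, 64.1]
tool_rot: [3.142, 0.0, -3.033]
force: [-0.3, 0.1, 5.7]
width: 0.2
```

```bash
python3 look.py f
```

```text
t 10.9167 pos [433.8 -14.   64.1] rot [ 180.     0.  -173.8] F [-0.3  0.1  5.7] w 0.2 shift cm [-4.52 -5.99  0.21] rv [ 0.      0.     -0.0017]
```

View pics/fs.png

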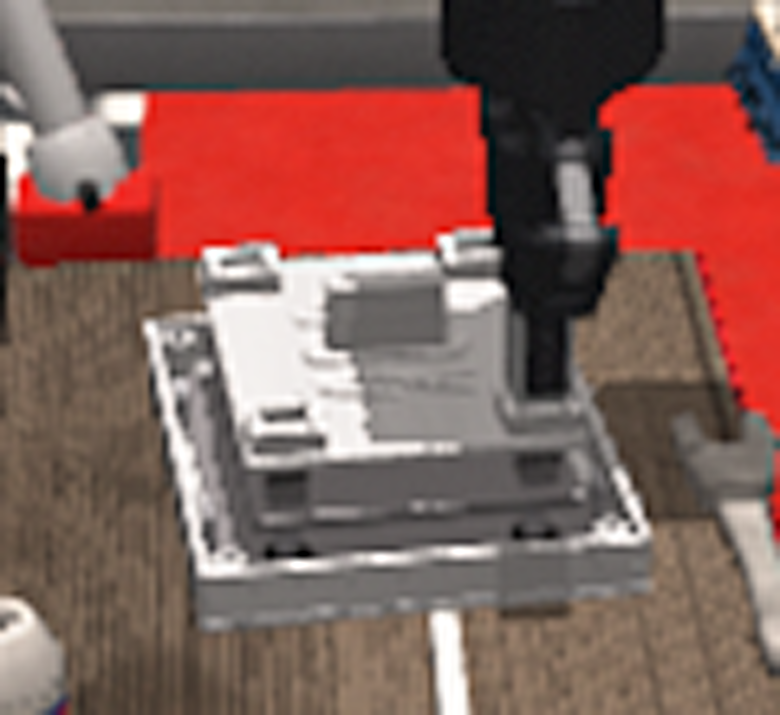

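Emit:
carry_out(
  series=[
    [[0,0,0.1,0,0,0,0],[0,0,0.2,0,0,0,0]],
  ],
)

```text
clock: 11.18
eef_pos: [433.7, -14.0, 62.2]
tool_rot: [3.142, 0.0, -3.033]
force: [-1.0, 0.4, 6.1]
width: 0.0
```

Emit:
carry_out(
  series=[
    [[0,0,0.1,0,0,0,0],[0,0,0.2,0,0,0,0]],
  ],
)

```text
clock: 11.35
eef_pos: [433.7, -14.0, 60.2]
tool_rot: [3.142, -0.0, -3.033]
force: [-1.3, 0.7, 6.0]
width: -0.0
```

Emit:
carry_out(
  series=[
    [[0,0,0.1,0,0,0,0],[0,0,0.2,0,0,0,0]],
  ],
)

```text
clock: 11.52
eef_pos: [433.7, -14.0, 58.3]
tool_rot: [3.142, 0.0, -3.033]
force: [-0.4, 1.3, 7.3]
width: -0.1
```

Emit:
carry_out(
  series=[
    [[0,0,0.1,0,0,0,0],[0,0,0.2,0,0,0,0]],
  ],
)

```text
clock: 11.68
eef_pos: [433.7, -14.0, 56.3]
tool_rot: [3.142, 0.0, -3.033]
force: [-0.6, 0.5, 7.4]
width: 0.3
```

Emit:
carry_out(
  series=[
    [[0,0,0.1,0,0,0,0],[0,0,0.15,0,0,0,0]],
  ],
)

```text
clock: 11.85
eef_pos: [433.7, -14.0, 54.8]
tool_rot: [3.142, -0.0, -3.033]
force: [-0.6, -0.3, 9.0]
width: -0.0
```

Emit:
carry_out(
  series=[
    [[0,0,0.1,0,0,0,0],[0,0,0.15,0,0,0,0]],
  ],
)

```text
clock: 12.02
eef_pos: [433.7, -14.0, 53.4]
tool_rot: [3.142, 0.0, -3.033]
force: [-1.2, -0.5, 8.8]
width: -0.1
```

Emit:
carry_out(
  series=[
    [[0,0,0.1,0,0,0,0],[0,0,0.15,0,0,0,0]],
  ],
)

```text
clock: 12.18
eef_pos: [433.7, -14.0, 51.9]
tool_rot: [3.142, 0.0, -3.033]
force: [-1.6, -0.4, 9.9]
width: 0.2
```

Emit:
carry_out(
  series=[
    [[0,0,0.1,0,0,0,0],[0,0,0.15,0,0,0,0]],
  ],
)

```text
clock: 12.35
eef_pos: [433.6, -13.9, 50.6]
tool_rot: [3.142, 0.0, -3.033]
force: [-2.5, 1.6, 16.2]
width: 0.1
```

```bash
python3 look.py g
```

```text
t 12.35 pos [433.6 -13.9  50.6] rot [ 1.8000e+02  1.0000e-02 -1.7379e+02] F [-2.5  1.6 16.2] w 0.1 shift cm [-4.54 -6.01 -1.14] rv [ 0.      0.0001 -0.0016]
```

View pics/gs.png

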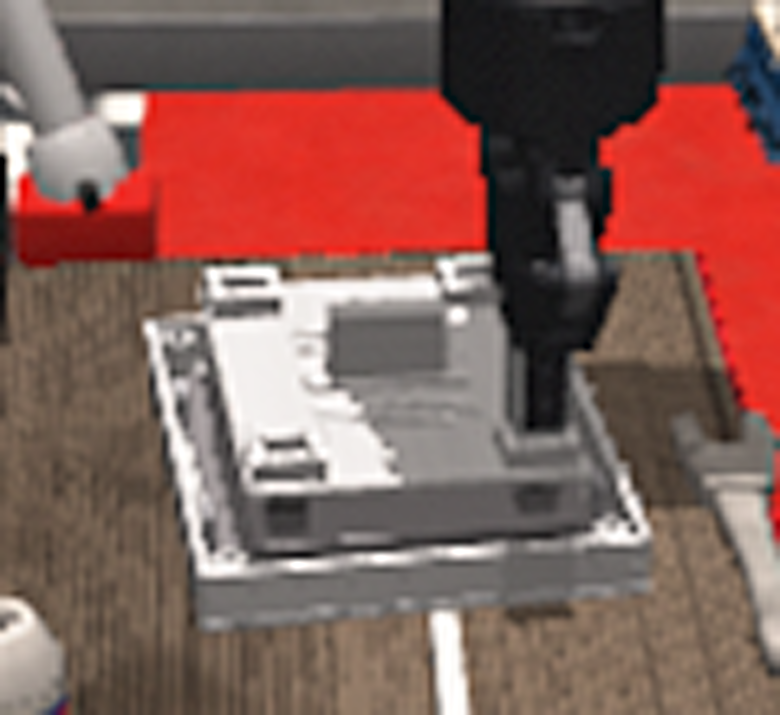

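Emit:
carry_out(
  series=[
    [[0,0,0,0,0,0,0]],
  ],
)

```text
clock: 12.53
eef_pos: [433.6, -13.9, 50.7]
tool_rot: [3.142, 0.0, -3.033]
force: [-2.0, 0.8, 12.7]
width: -0.2
```

Emit:
carry_out(
  series=[
    [[0,0,0.05,0,0,0,0],[0,0,0.05,0,0,0,0]],
  ],
)

```text
clock: 12.7
eef_pos: [433.4, -13.9, 49.9]
tool_rot: [3.141, -0.0, -3.033]
force: [-1.5, 1.0, 7.8]
width: -0.1
```

Emit:
carry_out(
  series=[
    [[0,0,0.1,0,0,0,0],[0,0,0.1,0,0,0,0]],
  ],
)

```text
clock: 12.87
eef_pos: [433.4, -13.9, 48.8]
tool_rot: [3.141, -0.0, -3.033]
force: [-1.9, 1.1, 8.3]
width: 0.1
```

```bash
python3 look.py i
```

```text
t 12.8667 pos [433.4 -13.9  48.8] rot [ 1.7999e+02 -2.0000e-02 -1.7379e+02] F [-1.9  1.1  8.3] w 0.1 shift cm [-4.56 -6.01 -1.32] rv [ 0.0002 -0.0004 -0.0016]
```

View pics/is.png

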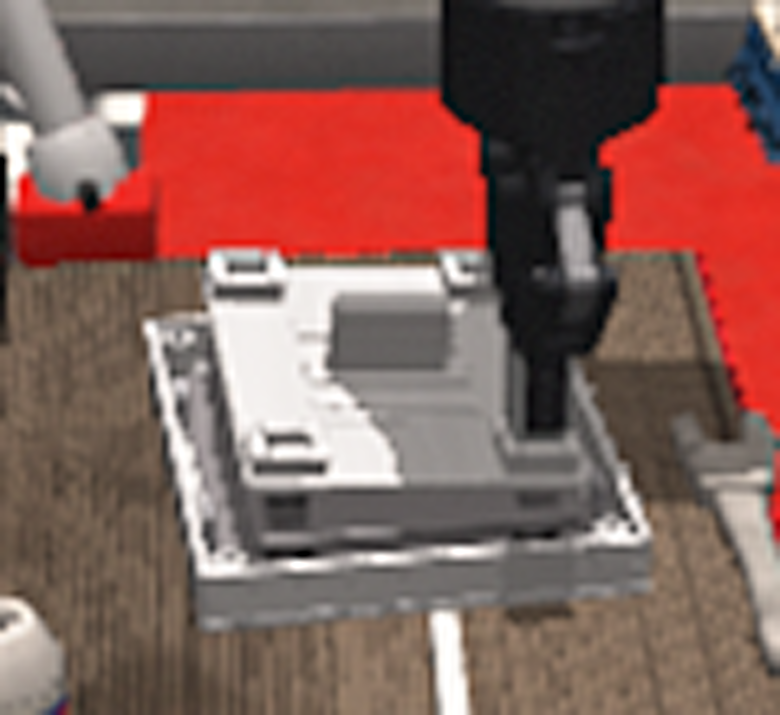

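Emit:
carry_out(
  series=[
    [[0,0,0.1,0,0,0,0],[0,0,0.15,0,0,0,0]],
  ],
)

```text
clock: 13.13
eef_pos: [433.4, -13.9, 47.3]
tool_rot: [3.142, -0.0, -3.033]
force: [-2.2, 0.4, 9.1]
width: -0.5
```

Emit:
carry_out(
  series=[
    [[0,0,0.1,0,0,0,0],[0,0,0.15,0,0,0,0]],
  ],
)

```text
clock: 13.3
eef_pos: [433.4, -13.9, 46.0]
tool_rot: [3.142, -0.0, -3.033]
force: [-3.1, 1.3, 16.3]
width: 0.1
```

Emit:
carry_out(
  series=[
    [[0,0,0.1,0,0,0,0],[0,0,0.1,0,0,0,0]],
  ],
)

```text
clock: 13.47
eef_pos: [433.5, -13.8, 45.5]
tool_rot: [-3.141, 0.0, -3.033]
force: [-3.8, 0.6, 19.0]
width: 0.2
```

Emit:
carry_out(
  series=[
    [[0,0,-0.4,0,0,0,0],[0,0,-1.2,0,0,0,0],[0,0,-2.4,0,0,0,0],[0,0,-4,0,0,0,0],[0,0,-5.5,0,0,0,0]],
  ],
)

```text
clock: 13.88
eef_pos: [433.4, -14.1, 100.1]
tool_rot: [3.141, -0.001, -3.033]
force: [0.8, 0.9, 0.7]
width: 0.1
```

```bash
python3 look.py j; python3 tgt.py
```

```text
t 13.8833 pos [433.4 -14.1 100.1] rot [ 1.7999e+02 -6.0000e-02 -1.7379e+02] F [0.8 0.9 0.7] w 0.1 shift cm [-4.56 -5.99  3.81] rv [ 0.0002 -0.001  -0.0016]
13.9833 [435.1 -14.1 101.2] [ 0.6 -0.9 -1. ] 0.0
FL [523.3  -4.5] shift cm [-8.87  0.01  0.03]
FR [ 536.2 -123.8] shift cm [ -8.88 -11.99   0.03]
NR [ 446.7 -133.5] shift cm [  0.12 -12.     0.  ]
NL [433.8 -14.2] shift cm [ 0.13  0.   -0.  ]
```

View pics/js.png

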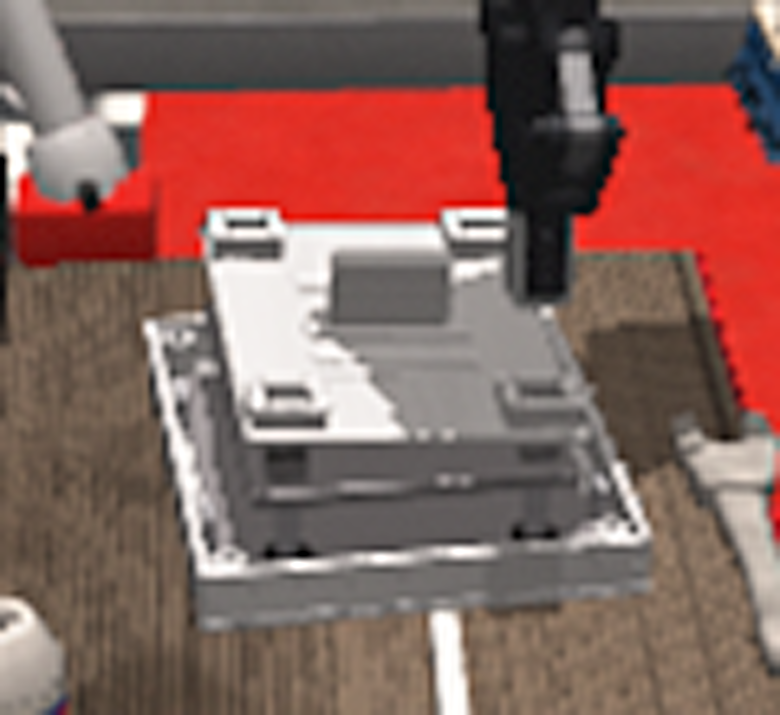

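View pics/jw.png

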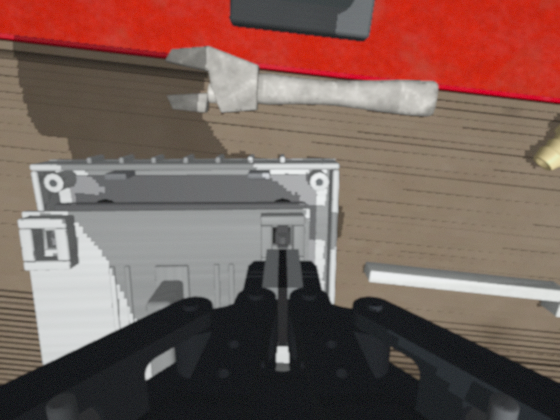

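Emit:
carry_out(
  series=[
    [[0,-4,0,0,0,0,0],[0,-8,0,0,0,0,0],[0,-12,0,0,0,0,0],[0,-12,0.5,0,0,0,0],[0,-12,2,0,0,0,0]],
  ],
)

```text
clock: 14.4
eef_pos: [447.3, -137.4, 79.8]
tool_rot: [-3.14, 0.003, -3.041]
force: [0.2, 0.3, 0.9]
width: -0.5
```

Emit:
carry_out(
  series=[
    [[0,0,0.3,0,0,0,0],[0,0,0.5,0,0,0,0]],
  ],
)

```text
clock: 14.57
eef_pos: [445.7, -133.3, 73.6]
tool_rot: [3.141, -0.002, -3.034]
force: [-1.0, -1.2, 2.4]
width: -0.0
```

```bash
python3 look.py k; python3 tgt.py
```

```text
t 14.5667 pos [ 445.7 -133.3   73.6] rot [ 1.7997e+02 -1.4000e-01 -1.7381e+02] F [-1.  -1.2  2.4] w -0.0 shift cm [-4.62  5.99  1.16] rv [ 0.0006 -0.0025 -0.0019]
14.6667 [ 446.2 -132.6   74.3] [-0.3 -0.5 -0.3] 0.1
FL [523.3  -4.5] shift cm [-9.060e+00  1.189e+01 -1.000e-02]
FR [ 536.2 -123.8] shift cm [-9.04 -0.11 -0.01]
NR [ 446.7 -133.5] shift cm [-0.04 -0.1  -0.  ]
NL [433.8 -14.2] shift cm [-6.00e-02  1.19e+01  1.00e-02]
```

View pics/kw.png

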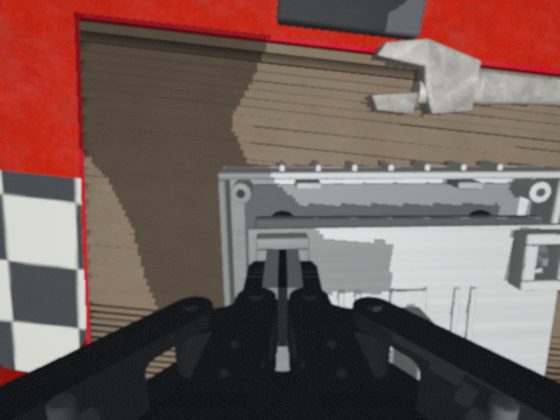

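Emit:
carry_out(
  series=[
    [[0,-0.05,0.3,0,0,0,0],[0,-0.05,0.6,0,0,0,0],[0,-0.05,0.9,0,0,0,0],[0,-0.05,1.2,0,0,0,0]],
  ],
)

```text
clock: 15.0
eef_pos: [446.8, -133.1, 62.8]
tool_rot: [3.141, 0.0, -3.032]
force: [-1.5, 2.4, 7.5]
width: -0.3
```

Emit:
carry_out(
  series=[
    [[0,0,0.2,0,0,0,0],[0,0,0.4,0,0,0,0],[0,0,0.5,0,0,0,0]],
  ],
)

```text
clock: 15.25
eef_pos: [446.9, -133.1, 57.8]
tool_rot: [3.141, 0.0, -3.032]
force: [-2.3, 2.2, 8.1]
width: -0.2
```

Emit:
carry_out(
  series=[
    [[0,0,0.1,0,0,0,0],[0,0,0.2,0,0,0,0]],
  ],
)

```text
clock: 15.42
eef_pos: [446.9, -133.1, 56.0]
tool_rot: [3.141, 0.0, -3.032]
force: [-1.7, 2.4, 8.4]
width: 0.0
```

Emit:
carry_out(
  series=[
    [[0,0,0.1,0,0,0,0],[0,0,0.2,0,0,0,0]],
  ],
)

```text
clock: 15.58
eef_pos: [446.9, -133.1, 54.0]
tool_rot: [3.141, 0.001, -3.032]
force: [-1.6, 1.7, 9.0]
width: -0.2
```

Emit:
carry_out(
  series=[
    [[0,0,0.1,0,0,0,0],[0,0,0.2,0,0,0,0]],
  ],
)

```text
clock: 15.75
eef_pos: [447.0, -133.1, 52.1]
tool_rot: [3.142, 0.001, -3.032]
force: [-2.0, 2.8, 9.3]
width: 0.3
```

Emit:
carry_out(
  series=[
    [[0,0,0.05,0,0,0,0],[0,0,0.1,0,0,0,0]],
  ],
)

```text
clock: 15.92
eef_pos: [446.9, -133.2, 51.2]
tool_rot: [3.142, 0.001, -3.032]
force: [-2.1, 2.3, 9.6]
width: 0.3
```

Emit:
carry_out(
  series=[
    [[0,0,0.05,0,0,0,0],[0,0,0.1,0,0,0,0]],
  ],
)

```text
clock: 16.08
eef_pos: [447.2, -133.5, 50.1]
tool_rot: [-3.141, 0.001, -3.033]
force: [-1.3, 1.7, 8.6]
width: -0.1
```

Emit:
carry_out(
  series=[
    [[0,0,0.05,0,0,0,0],[0,0,0.1,0,0,0,0]],
  ],
)

```text
clock: 16.25
eef_pos: [447.2, -133.5, 49.1]
tool_rot: [-3.141, 0.001, -3.033]
force: [-1.7, 1.4, 8.9]
width: 0.0
```

Emit:
carry_out(
  series=[
    [[0,0,0.05,0,0,0,0],[0,0,0.05,0,0,0,0]],
  ],
)

```text
clock: 16.42
eef_pos: [447.2, -133.4, 48.6]
tool_rot: [-3.141, 0.001, -3.033]
force: [-1.7, 1.3, 8.1]
width: -0.1
```

Emit:
carry_out(
  series=[
    [[0,0,0.1,0,0,0,0],[0,0,0.15,0,0,0,0]],
  ],
)

```text
clock: 16.58
eef_pos: [447.2, -133.5, 47.1]
tool_rot: [-3.141, 0.001, -3.033]
force: [-2.0, 1.4, 8.3]
width: -0.2
```

Emit:
carry_out(
  series=[
    [[0,0,0.05,0,0,0,0],[0,0,0.1,0,0,0,0]],
  ],
)

```text
clock: 16.75
eef_pos: [447.2, -133.5, 46.2]
tool_rot: [-3.141, 0.001, -3.033]
force: [-0.8, 1.2, 10.1]
width: -0.1
```

Emit:
carry_out(
  series=[
    [[0,0,0.05,0,0,0,0],[0,0,0.05,0,0,0,0]],
  ],
)

```text
clock: 16.92
eef_pos: [447.2, -133.5, 45.8]
tool_rot: [-3.141, 0.001, -3.033]
force: [-1.8, 0.6, 10.8]
width: -0.2
```

Emit:
carry_out(
  series=[
    [[0,0,0.05,0,0,0,0],[0,0,0.1,0,0,0,0]],
  ],
)

```text
clock: 17.08
eef_pos: [447.3, -133.4, 45.3]
tool_rot: [-3.141, 0.002, -3.032]
force: [-4.4, 1.7, 22.2]
width: -0.1
```

```bash
python3 look.py l; python3 tgt.py
```

```text
t 17.0833 pos [ 447.3 -133.4   45.3] rot [-1.7996e+02  9.0000e-02 -1.7375e+02] F [-4.4  1.7 22.2] w -0.1 shift cm [-4.47  6.02 -1.67] rv [-0.0007  0.0015 -0.0008]
17.1833 [ 447.3 -133.4   45.4] [-3.   2.8 18.1] -0.1
FL [523.3  -4.5] shift cm [-8.95 11.99  0.  ]
FR [ 536.2 -123.8] shift cm [-8.94 -0.01  0.01]
NR [ 446.7 -133.5] shift cm [ 0.06 -0.   -0.  ]
NL [433.8 -14.2] shift cm [ 5.0e-02  1.2e+01 -1.0e-02]
```

View pics/ls.png

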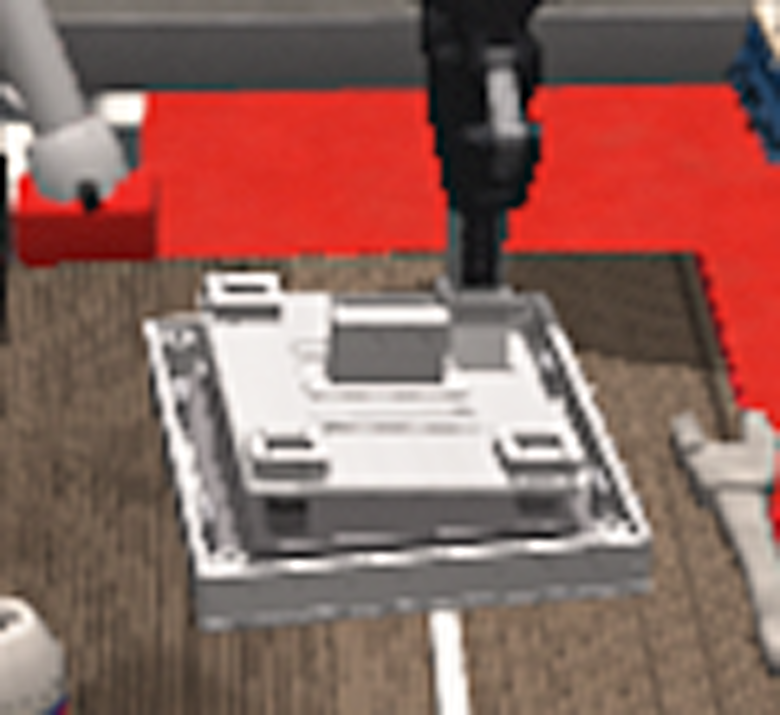

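Emit:
carry_out(
  series=[
    [[0,0,-0.4,0,0,0,0],[0,0,-1.2,0,0,0,0],[0,0,-2.4,0,0,0,0],[0,0,-4,0,0,0,0],[-2,0,-5.5,0,0,0,0]],
  ],
)

```text
clock: 17.6
eef_pos: [462.2, -132.4, 99.4]
tool_rot: [3.141, -0.007, -3.035]
force: [-1.2, -0.4, -1.2]
width: -0.3
```

Emit:
carry_out(
  series=[
    [[-3.5,0,0,0,0,0,0],[-7,0,0,0,0,0,0],[-7,0,1,0,0,0,0],[-7,0,2,0,0,0,0],[-7,0,2,0,0,0,0]],
  ],
)

```text
clock: 18.02
eef_pos: [534.0, -124.0, 77.0]
tool_rot: [3.141, -0.005, -3.033]
force: [-0.6, -0.5, -0.7]
width: 0.3
```

```bash
python3 look.py m; python3 tgt.py
```

```text
t 18.0167 pos [ 534. -124.   77.] rot [ 179.95   -0.27 -173.79] F [-0.6 -0.5 -0.7] w 0.3 shift cm [4.24 6.03 1.53] rv [ 0.0009 -0.0047 -0.0015]
18.1167 [ 534.2 -124.3   78.3] [ 0.4 -0.3 -0.1] -0.1
FL [523.3  -4.5] shift cm [-0.21 12.03  0.  ]
FR [ 536.2 -123.8] shift cm [-0.21  0.03 -0.  ]
NR [ 446.7 -133.5] shift cm [8.79 0.03 0.03]
NL [433.8 -14.2] shift cm [ 8.79 12.03  0.04]
```

View pics/mw.png

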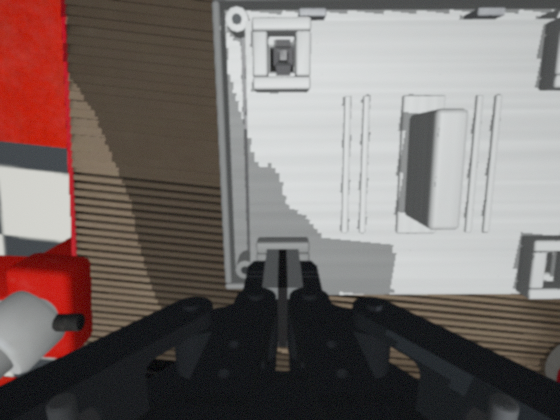

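View pics/ms.png

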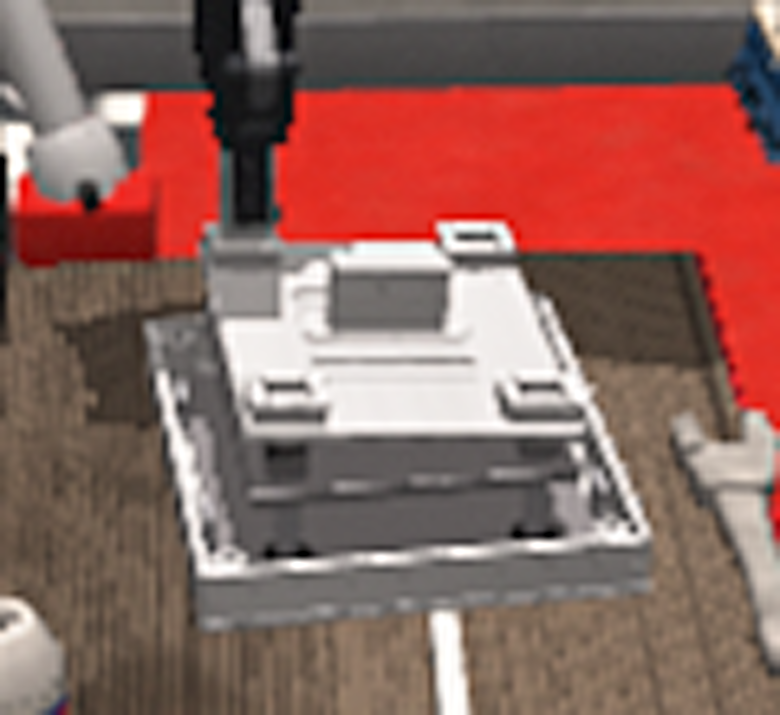

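Emit:
carry_out(
  series=[
    [[-0.1,0,0.4,0,0,0,0],[-0.1,0,0.8,0,0,0,0],[-0.1,0,1.2,0,0,0,0],[-0.1,0,1.5,0,0,0,0]],
  ],
)

```text
clock: 18.45
eef_pos: [536.5, -124.4, 64.2]
tool_rot: [-3.141, -0.001, -3.034]
force: [-2.5, 0.4, 7.0]
width: -0.0
```

Emit:
carry_out(
  series=[
    [[0,0,0.3,0,0,0,0],[0,0,0.5,0,0,0,0],[0,0,0.6,0,0,0,0]],
  ],
)

```text
clock: 18.7
eef_pos: [536.6, -124.4, 58.3]
tool_rot: [-3.141, -0.001, -3.034]
force: [-2.8, -0.1, 7.1]
width: 0.3
```

Emit:
carry_out(
  series=[
    [[0,0,0.1,0,0,0,0],[0,0,0.2,0,0,0,0]],
  ],
)

```text
clock: 18.87
eef_pos: [536.6, -124.4, 56.6]
tool_rot: [-3.141, -0.001, -3.034]
force: [-2.6, -0.3, 7.7]
width: 0.1
```

Emit:
carry_out(
  series=[
    [[0,0,0.1,0,0,0,0],[0,0,0.2,0,0,0,0]],
  ],
)

```text
clock: 19.03
eef_pos: [536.6, -124.4, 54.7]
tool_rot: [-3.141, -0.001, -3.034]
force: [-2.7, -0.8, 9.0]
width: -0.0
```

Emit:
carry_out(
  series=[
    [[0,0,0.1,0,0,0,0],[0,0,0.2,0,0,0,0]],
  ],
)

```text
clock: 19.2
eef_pos: [536.6, -124.4, 52.7]
tool_rot: [-3.141, -0.001, -3.034]
force: [-3.2, -0.7, 9.5]
width: -0.2
```

Emit:
carry_out(
  series=[
    [[0,0,0.05,0,0,0,0],[0,0,0.1,0,0,0,0]],
  ],
)

```text
clock: 19.37
eef_pos: [536.7, -124.4, 51.8]
tool_rot: [-3.141, -0.001, -3.034]
force: [-3.6, -0.0, 10.1]
width: 0.1
```

Emit:
carry_out(
  series=[
    [[0,0,0.05,0,0,0,0],[0,0,0.1,0,0,0,0]],
  ],
)

```text
clock: 19.53
eef_pos: [536.8, -124.4, 51.1]
tool_rot: [-3.141, -0.0, -3.034]
force: [-4.4, -0.5, 14.9]
width: -0.1
```

Emit:
carry_out(
  series=[
    [[0,0,0.03,0,0,0,0],[0,0,0.05,0,0,0,0]],
  ],
)

```text
clock: 19.7
eef_pos: [536.9, -124.4, 50.8]
tool_rot: [-3.141, -0.0, -3.034]
force: [-3.9, 0.0, 14.9]
width: -0.1
```

Emit:
carry_out(
  series=[
    [[0,0,0.03,0,0,0,0],[0,0,0.05,0,0,0,0]],
  ],
)

```text
clock: 19.87
eef_pos: [536.9, -124.5, 50.6]
tool_rot: [-3.14, -0.0, -3.034]
force: [-5.8, 0.3, 17.2]
width: -0.1
```

Emit:
carry_out(
  series=[
    [[0,0,0.03,0,0,0,0],[0,0,0.03,0,0,0,0]],
  ],
)

```text
clock: 20.03
eef_pos: [537.0, -124.4, 50.4]
tool_rot: [-3.14, 0.0, -3.034]
force: [-4.7, -0.4, 17.2]
width: -0.1
```

Emit:
carry_out(
  series=[
    [[0,0,0.03,0,0,0,0],[0,0,0.03,0,0,0,0]],
  ],
)

```text
clock: 20.2
eef_pos: [537.0, -124.4, 50.2]
tool_rot: [-3.14, 0.0, -3.034]
force: [-4.8, -0.3, 17.1]
width: 0.0
```

```bash
python3 look.py n; python3 tgt.py
```

```text
t 20.2 pos [ 537.  -124.4   50.2] rot [-1.7992e+02  1.0000e-02 -1.7382e+02] F [-4.8 -0.3 17.1] w 0.0 shift cm [ 4.55  6.1  -1.19] rv [-0.0013  0.0002 -0.0021]
20.3 [ 537.  -124.4   50.2] [-4.8 -0.6 16.9] 0.3
FL [523.3  -4.5] shift cm [ 0.07 12.07 -0.02]
FR [ 536.2 -123.8] shift cm [ 0.07  0.07 -0.  ]
NR [ 446.7 -133.5] shift cm [ 9.07  0.07 -0.  ]
NL [433.8 -14.2] shift cm [ 9.07 12.07 -0.02]
```

View pics/ns.png

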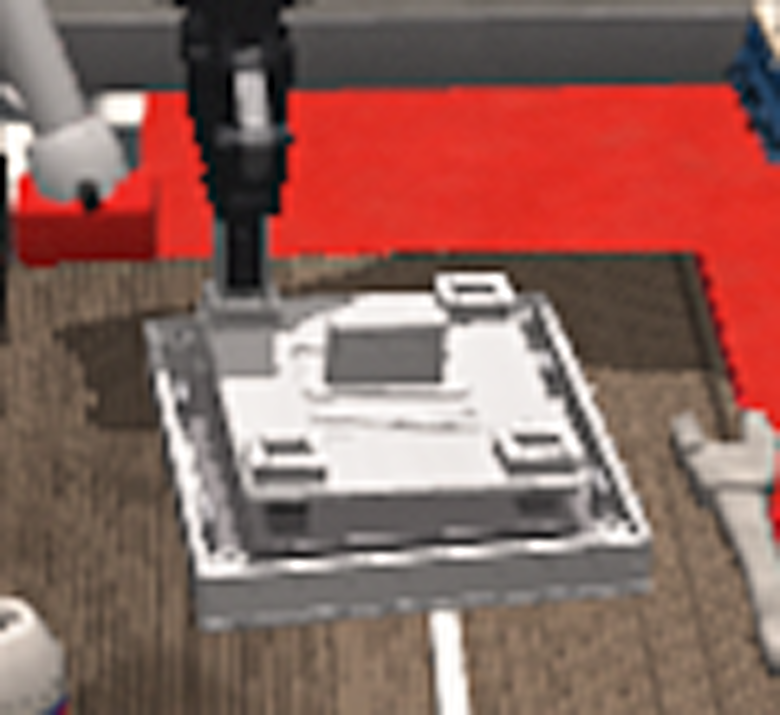

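View pics/nw.png

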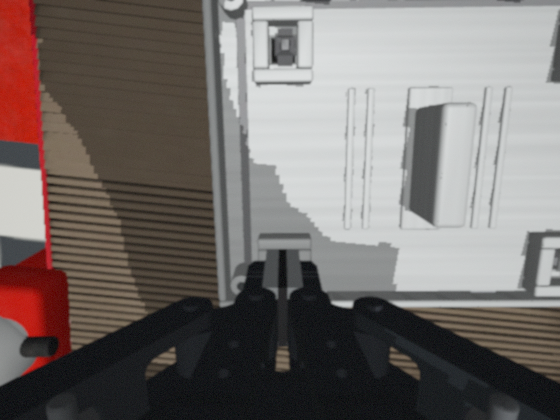

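Emit:
carry_out(
  series=[
    [[0.05,0,0.02,0,0,0,0],[0.05,0,0.03,0,0,0,0]],
  ],
)

```text
clock: 20.47
eef_pos: [537.0, -124.5, 50.1]
tool_rot: [-3.14, 0.001, -3.034]
force: [-3.9, -0.5, 19.0]
width: 0.3
```

Emit:
carry_out(
  series=[
    [[0.05,0,0.02,0,0,0,0],[0.05,0,0.03,0,0,0,0]],
  ],
)

```text
clock: 20.63
eef_pos: [537.0, -124.5, 50.0]
tool_rot: [-3.14, 0.002, -3.034]
force: [-4.1, 0.0, 20.9]
width: 0.3
```

Emit:
carry_out(
  series=[
    [[0.08,0,0.0,0,0,0,0],[0.08,0,0.02,0,0,0,0]],
  ],
)

```text
clock: 20.8
eef_pos: [536.9, -124.5, 50.0]
tool_rot: [-3.14, 0.004, -3.033]
force: [-2.9, -0.1, 20.3]
width: -0.4
```

Emit:
carry_out(
  series=[
    [[0,0,0.02,0,0,0,0],[0,0,0.02,0,0,0,0],[0,0,0.02,0,0,0,0]],
  ],
)

```text
clock: 21.05
eef_pos: [537.1, -124.5, 48.7]
tool_rot: [-3.141, 0.004, -3.034]
force: [-0.6, -0.5, 7.9]
width: 0.0
```

Clicked at last (force dropped to 7.9 N). Continue down to the shoulder.

Emit:
carry_out(
  series=[
    [[0,0,0.1,0,0,0,0],[0,0,0.15,0,0,0,0]],
  ],
)

```text
clock: 21.22
eef_pos: [537.1, -124.5, 47.1]
tool_rot: [-3.141, 0.004, -3.033]
force: [-0.7, 0.5, 8.6]
width: -0.3
```

Emit:
carry_out(
  series=[
    [[0,0,0.05,0,0,0,0],[0,0,0.1,0,0,0,0]],
  ],
)

```text
clock: 21.38
eef_pos: [537.1, -124.5, 46.2]
tool_rot: [-3.141, 0.004, -3.034]
force: [-1.5, -0.0, 8.1]
width: -0.1
```

Emit:
carry_out(
  series=[
    [[0,0,0.03,0,0,0,0],[0,0,0.05,0,0,0,0]],
  ],
)

```text
clock: 21.55
eef_pos: [537.1, -124.5, 45.7]
tool_rot: [-3.141, 0.004, -3.033]
force: [-1.0, -0.4, 8.9]
width: 0.1
```

Emit:
carry_out(
  series=[
    [[0,0,0.05,0,0,0,0],[0,0,0.1,0,0,0,0]],
  ],
)

```text
clock: 21.72
eef_pos: [537.2, -124.5, 44.9]
tool_rot: [-3.14, 0.004, -3.033]
force: [-1.3, -0.4, 13.8]
width: 0.1
```

Emit:
carry_out(
  series=[
    [[0,0,0.03,0,0,0,0],[0,0,0.05,0,0,0,0]],
  ],
)

```text
clock: 21.88
eef_pos: [537.2, -124.7, 44.8]
tool_rot: [-3.14, 0.004, -3.034]
force: [-0.5, -0.1, 16.1]
width: 0.0
```

```bash
python3 look.py o; python3 tgt.py
```

```text
t 21.8833 pos [ 537.2 -124.7   44.8] rot [-179.91    0.22 -173.81] F [-0.5 -0.1 16.1] w 0.0 shift cm [ 4.56  6.13 -1.75] rv [-0.0016  0.0039 -0.0019]
21.9833 [ 537.2 -124.7   44.8] [-0.9  0.3 14. ] 0.1
FL [523.3  -4.5] shift cm [ 0.09 12.1  -0.02]
FR [ 536.2 -123.8] shift cm [ 0.09  0.1  -0.  ]
NR [ 446.7 -133.5] shift cm [ 9.09  0.1  -0.04]
NL [433.8 -14.2] shift cm [ 9.09 12.1  -0.06]
```

View pics/os.png

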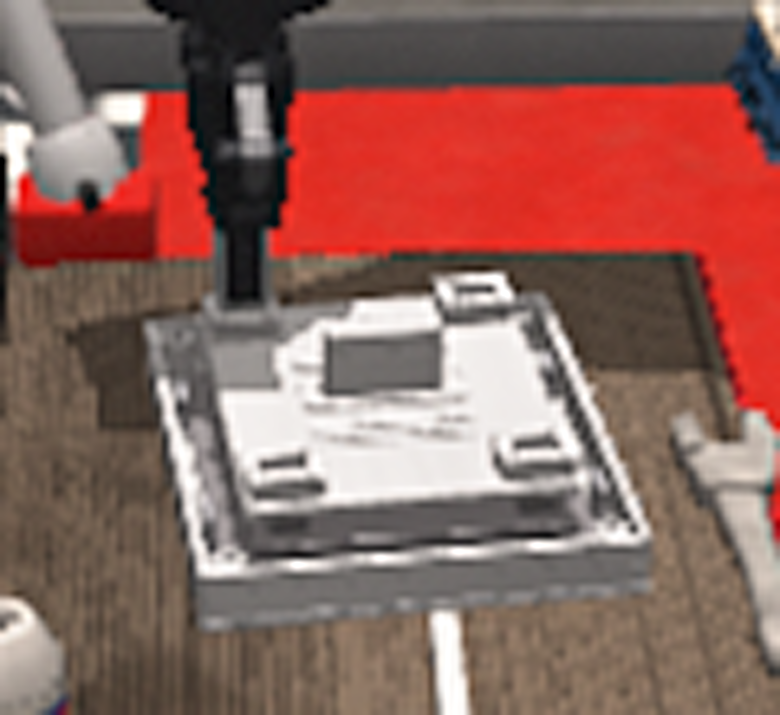

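Emit:
carry_out(
  series=[
    [[0,0,-0.4,0,0,0,0],[0,0,-1.2,0,0,0,0],[0,0,-2.4,0,0,0,0],[0,0,-4,0,0,0,0],[0,2,-5.5,0,0,0,0]],
  ],
)

```text
clock: 22.4
eef_pos: [533.0, -108.8, 98.3]
tool_rot: [-3.139, -0.001, -3.04]
force: [-0.9, -0.3, -0.6]
width: 0.1
```

Emit:
carry_out(
  series=[
    [[0,4,0,0,0,0,0],[0,8,0,0,0,0,0],[0,10,0,0,0,0,0],[0,10,1.5,0,0,0,0],[0,10,2.3,0,0,0,0]],
  ],
)

```text
clock: 22.82
eef_pos: [522.2, -2.9, 74.7]
tool_rot: [3.141, 0.0, -3.03]
force: [-0.8, -1.1, -0.2]
width: 0.0
```

```bash
python3 look.py p; python3 tgt.py
```

```text
t 22.8167 pos [522.2  -2.9  74.7] rot [ 1.7996e+02  1.0000e-02 -1.7359e+02] F [-0.8 -1.1 -0.2] w 0.0 shift cm [ 4.41 -6.12  1.27] rv [0.0007 0.0002 0.0019]
22.9167 [521.2  -5.7  73.8] [-0.6 -0.3  0.3] -0.1
FL [523.3  -4.5] shift cm [-0.22  0.1  -0.  ]
FR [ 536.2 -123.8] shift cm [-2.30e-01 -1.19e+01  1.00e-02]
NR [ 446.7 -133.5] shift cm [  8.77 -11.9    0.04]
NL [433.8 -14.2] shift cm [8.78 0.1  0.03]
```

View pics/ps.png

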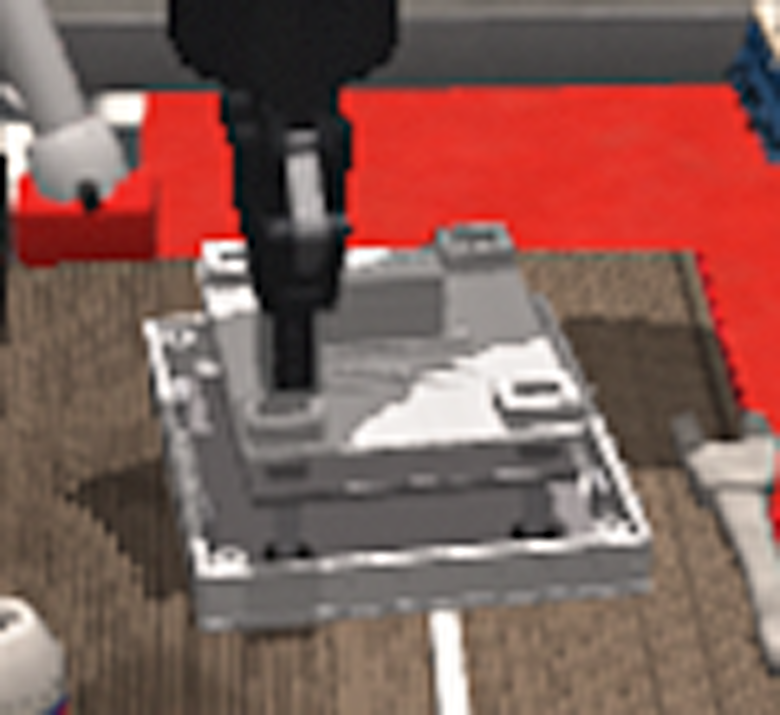

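View pics/pw.png

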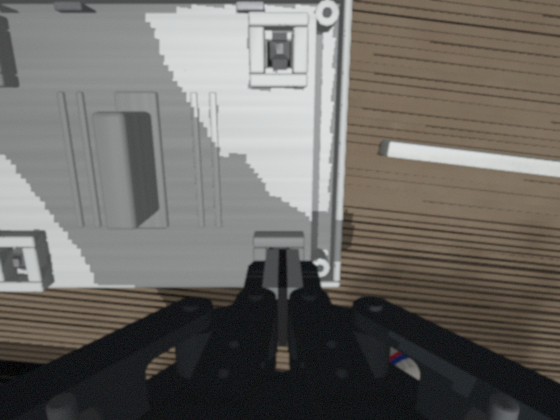

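Emit:
carry_out(
  series=[
    [[-0.15,0.05,0.4,0,0,0,0],[-0.15,0.05,0.8,0,0,0,0],[-0.15,0.05,1.2,0,0,0,0],[-0.15,0.05,1.6,0,0,0,0]],
  ],
)

```text
clock: 23.25
eef_pos: [524.7, -5.2, 59.3]
tool_rot: [-3.141, 0.001, -3.035]
force: [0.7, -1.1, 5.2]
width: 0.1
```

Emit:
carry_out(
  series=[
    [[0,0,0.2,0,0,0,0],[0,0,0.4,0,0,0,0]],
  ],
)

```text
clock: 23.42
eef_pos: [524.7, -5.2, 55.3]
tool_rot: [-3.141, 0.001, -3.035]
force: [0.1, -1.7, 6.5]
width: -0.1
```

Emit:
carry_out(
  series=[
    [[0,0,0.1,0,0,0,0],[0,0,0.2,0,0,0,0]],
  ],
)

```text
clock: 23.58
eef_pos: [524.7, -5.2, 53.4]
tool_rot: [-3.141, 0.001, -3.035]
force: [-0.1, -0.7, 6.1]
width: 0.0
```

Emit:
carry_out(
  series=[
    [[0,0,0.1,0,0,0,0],[0,0,0.15,0,0,0,0]],
  ],
)

```text
clock: 23.75
eef_pos: [524.7, -5.2, 52.0]
tool_rot: [-3.141, 0.001, -3.035]
force: [-0.2, -1.1, 6.4]
width: 0.2
```

Emit:
carry_out(
  series=[
    [[0,0,0.15,0,0,0,0],[0,0,0.3,0,0,0,0]],
  ],
)

```text
clock: 23.92
eef_pos: [524.8, -5.2, 49.2]
tool_rot: [-3.141, 0.002, -3.035]
force: [-0.4, -2.0, 8.1]
width: 0.1
```

Emit:
carry_out(
  series=[
    [[0,0,0.1,0,0,0,0],[0,0,0.2,0,0,0,0]],
  ],
)

```text
clock: 24.08
eef_pos: [524.7, -5.2, 47.2]
tool_rot: [-3.141, 0.002, -3.035]
force: [0.2, -0.9, 9.6]
width: 0.1
```

Emit:
carry_out(
  series=[
    [[0,0,0.05,0,0,0,0],[0,0,0.1,0,0,0,0]],
  ],
)

```text
clock: 24.25
eef_pos: [524.7, -5.2, 46.3]
tool_rot: [-3.141, 0.002, -3.035]
force: [-0.4, -1.4, 8.9]
width: -0.2
```

Emit:
carry_out(
  series=[
    [[0,0,0.05,0,0,0,0],[0,0,0.1,0,0,0,0]],
  ],
)

```text
clock: 24.42
eef_pos: [524.7, -5.2, 45.3]
tool_rot: [-3.14, 0.002, -3.035]
force: [-0.4, -2.3, 8.9]
width: -0.0
```

Emit:
carry_out(
  series=[
    [[0,0,0.05,0,0,0,0],[0,0,0.1,0,0,0,0]],
  ],
)

```text
clock: 24.58
eef_pos: [524.8, -5.2, 44.8]
tool_rot: [-3.14, 0.002, -3.035]
force: [-2.6, -2.0, 18.0]
width: 0.1
```

Emit:
carry_out(
  series=[
    [[0,0,0.03,0,0,0,0],[0,0,0.05,0,0,0,0]],
  ],
)

```text
clock: 24.75
eef_pos: [524.9, -5.3, 44.8]
tool_rot: [-3.14, 0.002, -3.035]
force: [-3.0, -1.6, 19.6]
width: 0.4
```

Emit:
carry_out(
  series=[
    [[0,0,0.03,0,0,0,0],[0,0,0.03,0,0,0,0]],
  ],
)

```text
clock: 24.92
eef_pos: [524.9, -5.2, 44.7]
tool_rot: [-3.14, 0.002, -3.034]
force: [-3.6, -1.5, 20.5]
width: 0.1
```

Emit:
carry_out(
  series=[
    [[0,0,-0.4,0,0,0,0],[0,0,-1.2,0,0,0,0],[0,0,-3,0,0,0,0],[0,0,-6,0,0,0,0],[0,0,-9,0,0,0,0]],
  ],
)

```text
clock: 25.33
eef_pos: [522.7, -4.3, 133.0]
tool_rot: [3.141, -0.003, -3.033]
force: [1.4, -0.6, -0.2]
width: 0.2
```

Emit:
carry_out(
  series=[
    [[0,-2,-3,0,0,0,0],[0,-4,-6,0,0,0,0],[-2,-6,-6,0,0,0,0],[-2,-6,-6,0,0,0,0],[-2,-6,-6,0,0,0,0]],
  ],
)

```text
clock: 25.75
eef_pos: [550.7, -63.2, 192.9]
tool_rot: [-3.141, 0.001, -3.037]
force: [-0.5, 0.1, -1.0]
width: 0.3
```

```bash
python3 look.py q; python3 tgt.py; python3 - <<'E'
from h import *
d=cam('wrist');P=cloud(d)
np.save('P.npy',P)
E
```

```text
t 25.75 pos [550.7 -63.2 192.9] rot [-1.7999e+02  4.0000e-02 -1.7398e+02] F [-0.5  0.1 -1. ] w 0.3 shift cm [ 6.58  0.14 13.08] rv [-0.0001  0.0006 -0.0049]
25.85 [549.1 -61.1 192. ] [-0.5 -0.4 -0.3] 0.3
FL [523.3  -4.5] shift cm [1.96 5.91 0.01]
FR [ 536.2 -123.8] shift cm [ 1.96 -6.09 -0.  ]
NR [ 446.7 -133.5] shift cm [10.96 -6.09  0.02]
NL [433.8 -14.2] shift cm [10.96  5.91  0.03]
```

View pics/qs.png

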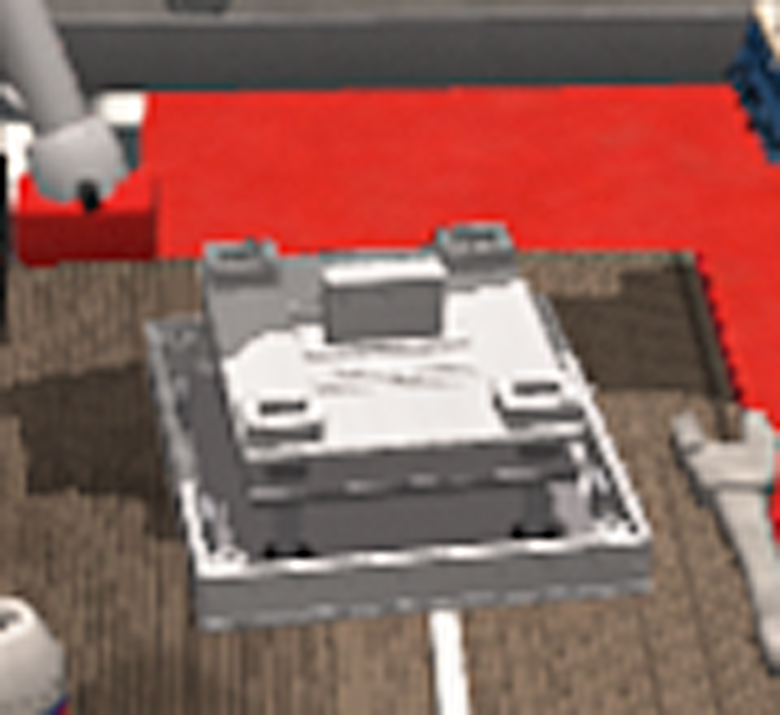

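View pics/qw.png

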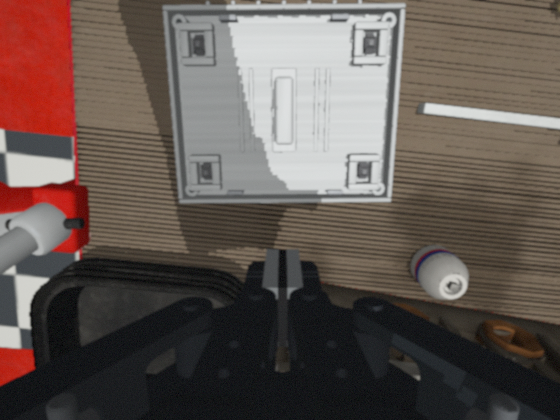

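```bash
python3 - <<'E'
from h import *
c=np.array([485.0,-69.0]);a=np.radians(6.2);x=np.array([np.cos(a),np.sin(a)]);y=np.array([-x[1],x[0]])
for n in('wrist','top','side'):
    d=cam(n);P=cloud(d);q=P[...,:2]-c;X=q@x;Y=q@y
    m=(abs(X)<56)&(abs(Y)<70)&(P[...,2]>40)&(P[...,2]<75)
    m&=~((abs(X)<28)&(abs(Y)<14)); m&=~((abs(X)>28)&(abs(Y)>45))
    A=np.c_[X[m],Y[m],np.ones(m.sum())];z=P[...,2][m]
    co=np.linalg.lstsq(A,z,rcond=None)[0]
    for _ in range(3):
        r=z-A@co;k=abs(r)<4;co=np.linalg.lstsq(A[k],z[k],rcond=None)[0]
    # housing rim
    h=((abs(abs(X)-77.5)<2)&(abs(Y)<85)|((abs(abs(Y)-92.5)<2)&(abs(X)<70)))&(P[...,2]<40)
    print(n,k.sum(),'tilt x,y',co[:2].round(4),'z',co[2].round(2),'rim',np.nanmedian(P[...,2][h]).round(1))
    cv2.imwrite(f'pics/z{n}.png',d['img'])
    # per-corner collar heights
    for nm,i,j in [('FL',1,1),('FR',1,-1),('NR',-1,-1),('NL',-1,1)]:
        w=(abs(X-45*i)<13.5)&(abs(Y-60*j)<11.5)&~((abs(X-45*i)<9)&(abs(Y-60*j)<6)); print(nm,np.nanmedian(P[...,2][w]).round(1),end=' ')
    print()
d=cam('wrist');crop(d,155,0,415,210,3,'pics/zc.png')
e=cam('side');crop(e,240,160,310,220,11,'pics/ze.png')
E
```

```text
wrist 21172 tilt x,y [ 0.0003 -0.0001] z 58.01 rim 21.3
FL 270.0 FR 269.5 NR 67.6 NL 67.8 
top 2272 tilt x,y [-0.0015  0.0007] z 57.74 rim 23.0
FL 68.1 FR 67.9 NR 67.5 NL 67.3 
side 703 tilt x,y [-0.001  -0.0011] z 58.47 rim 17.1
FL 62.8 FR 64.0 NR 66.3 NL 60.0
```

View pics/zc.png

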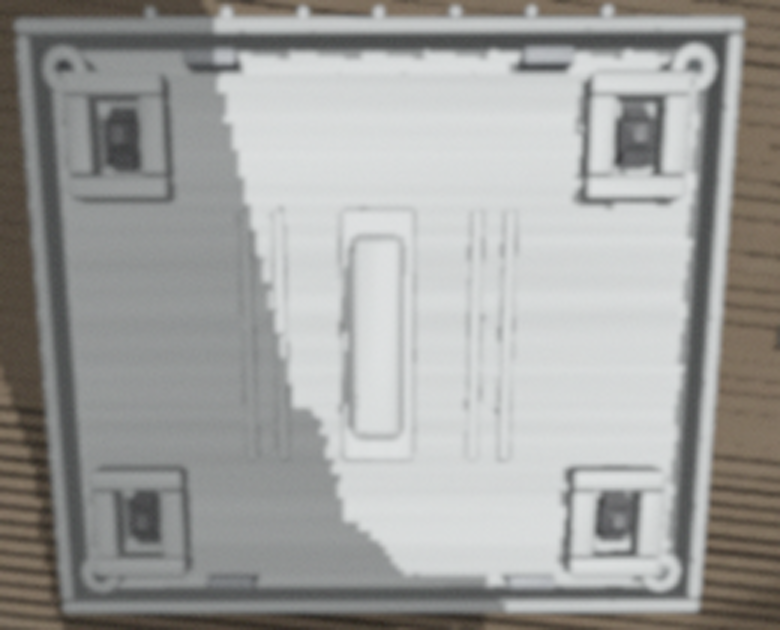

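View pics/ze.png

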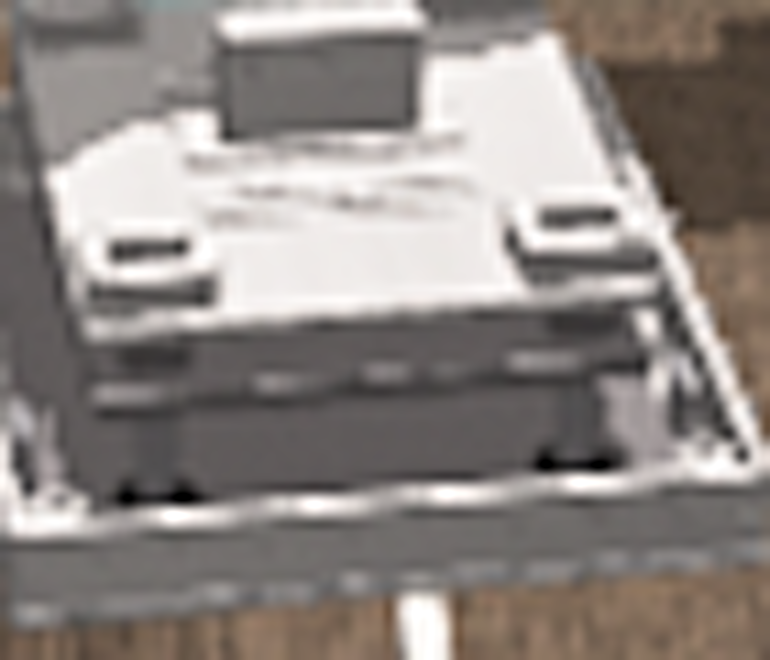

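```bash
python3 -c "
from cell import *
print(read_state()['clock']); print(finish_job())"
```

```text
26.15
the job is handed in; nothing more can be done
None
```

The cover is on the control unit with all four posts clicked through, and I handed the job in at 26.2 s of the 45 s allowed.

I picked the cover up by its rib and set it on the posts. Then I pressed the collars with closed fingers in the order near left, near right, far right, far left.

**Last checks:**
- **Height and tilt:** the wrist camera puts the plate top at 58.0 mm, against 58 mm expected when home. Tilt is under 0.002 rad in all three cameras, whose plate heights range from 57.7 to 58.5 mm.
- **Posts:** all four post tips show inside their collars.
- **Robot:** the arm was well clear of everything. I touched none of the tools and saw none out of place, but I did not measure their positions again.

**Disagreements and close calls:**
- **Far right corner:** it needed about 20–21 N before it clicked, more than the 7–13 N stated. The far left collar then went down with no click of its own, so I think both far posts went through together.
- **Near right corner:** one reading reached 22.2 N as it bottomed, then fell back to 18 N. That is close to the 23 N tray limit. I cannot read the tray directly, but the final height shows no sign that it slipped.
- **Side camera:** its height readings on the collars (60–66 mm) and the rim (17 mm) were too noisy to use. The top camera's collar heights agreed within 0.8 mm, and so did the wrist camera's for the two near collars. Its two far-collar readings (about 270 mm) were invalid.

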